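Lock the stepped printing block in the carving jig

ROBOT

A 6-joint arm with a two-finger parallel gripper is mounted at the origin on a cart in front of the work surface, level with it; the furniture and walls round the work are solid. World frame = base frame: x ahead of the robot, y to its left, z up, the work surface at z = 0. Lengths are in mm, angles in rad, forces in N, time in s.
With the tool pointing down it reaches from about 350 to 775 mm from the base axis. Payload 7.3 kg.
Tool frame: the origin (TCP) lies between the finger pads; the fingertips stand 25 mm ahead of it and the grasp point (between the pads) lies 6 mm ahead of it; z points along the fingers, y is the direction in which the jaws open and shut (so a half turn about z gives the same grasp; the last joint's range is limited). The gripper opens to 92 mm and grips with 3 to 60 N. Pads are 19 mm wide; open, the fingers measure 130 mm over their backs; the gripper's body (75 mm by 190 mm) begins 47 mm behind the grasp point.
Start: joints at [-1.471, 0.342, 1.524, -0, 1.275, -0.146], TCP at [127.771, -509.232, 251.741] pointing down, gripper open.
Joint ranges: [-2.53, 2.53], [-0.77, 2.02], [0.04, 2.7], [-1, 4.14], [0.28, 2.66], [-3.11, 3.11]. Speed limits (rad/s): [2.57, 2.57, 3.14, 3.14, 3.14, 3.14].

INTERFACE

Orientations are given as [roll, pitch, yaw] about the fixed x, y, z axes, in that order (R = Rz(yaw) Ry(pitch) Rx(roll)).
In Python, from plant import get_obs, capture, calibration, close_job gives the robot as it stands. The module is installed in compiled form; this text tells all that it offers.
- The arm moves only by the shell command python3 -m jog 'ROWS'. ROWS is JSON, one flat list of numbers, 5 for each row, row after row: the closure, from 0 (fully open) to 1 (shut), then the shift along the tool's x, y, z in mm, then the turn about the tool's z in degrees. In form: [fingers, tx, ty, tz, yaw, fingers, tx, ty, tz, yaw, ...]. A call has 1 to 5 rows; each row shifts and turns the pose as measured when the row begins, along the tool's axes as they then stand; what a row does not reach is not made up. A row lasts 1/10 s, in which the tool goes at most 50 mm and 8.59 degrees, less where a joint would pass 70% of its speed; a pose out of reach is approached as far as the arm can. A call is refused whole if a number of a shift passes 50 or a number of a turn 8.59, either way. A call with a gripper value outside its range is refused whole. The fingers move at their own pace and stop on an object; the grip force is fixed at half the most. Time passes only in rows, so rows that do not move let the fingers close. It gives the time, the measured TCP pose, the force and the opening at its end, in the units of the state.
- get_obs(): the state, without advancing time (a new reading comes with each control period).
- capture(name): name is "scene" or "top" or "wrist"; returns (picture, depth): 400x640x3 uint8, red, green, blue; 400x640 float32, mm along the optical axis (not along the pixel's ray), 0 where there is no reading.
- calibration(name): a dict with "fovy" (degrees; the focal length in pixels is half the picture's height over the tangent of half this angle, whatever the lens; pixels are square), "cx", "cy" (the principal point, pixels), "k1" (the pictures are not rectified: a ray, as slopes to the right and down, at radius r is drawn at 1 + k1 r^2 times it, then the intrinsics apply), "R" (3x3) and "t" (3): a world point X has camera coordinates R X + t. Camera axes: x right, y down, z forward; pixel columns grow to the right and rows downward; lengths in mm; the calibration is good to about 2 mm. A picture is of the moment at which its call begins: read the wrist's pose just before it. calibration takes no time and is no camera call; for the wrist camera it gives the pose at the moment of the call.
- close_job(): hands the job in, once; it reports no verdict.
The state is a dict: "time": time; "joint_positions": joint angles; "dq": joint speeds; "tau": joint torques, N m; "tool_pos": TCP position; "tcp_rot": TCP orientation; "contact_force": force on the tool from outside, world axes, zero at the start; "moment": the same for the moment, N m; "grip_width": finger opening in mm.
Only numpy, scipy, OpenCV 4.12 (cv2) and the standard library are available. Lean on these libraries where they do the work, as an engineer would, in place of code of your own. Each camera call takes 0.05 s, during which the arm holds its last target.

TASK

Draw the stepped printing block out of its plywood storage hood by its tongue and set it down flat, then take it by its thick end and slide the tongue under the carving jig's steel bridge until it is fully home against the end stop. With the block home, turn the black-handled eccentric knob counter-clockwise until its lobe presses the block firmly against the low side fence, and leave it clamped. Leave the other things on the bench where they are.

Things in the scene. Friction and masses are not known exactly. Their poses are not given: they have to be found in the camera images.
- block_tongue (a point): Centre of the tongue of the loose stepped wooden block, 9 mm above its underside. Block 146 long (x), 56 wide, 0.18-0.35 kg: at +x the tongue, 56 long and 18 thick, flush with the underside; behind it the heel. x points out of the tongue's free end, 28 mm from here; z up. Starts with the heel inside the hood, the tongue sticking out of its mouth.
- block_heel (a point): Centre of the block's heel (90 long, 56 wide, 36 thick, grey lino face on top), 18 mm above its underside, 73 mm behind block_tongue along the block's x; same axes. The heel's rear face is 45 mm behind this point.
- hood: Fixed plywood storage hood, 104 long (x), 84 wide over the walls, 51 high; inside 64 wide, 43 high, no floor (the block lies on the bench). Open only at its -x end. A foot 22 wide and 6 high along each outer side overhangs the hood's ends by 10 mm. Origin on the bench under its centre; x points to its closed back.
- jig: Fixed carving jig. Base board 12 thick, from x -115 to +115 mm and y -65 to +90; origin at its underside, on the centre line of a clamped block, z up. The block goes in along +x, tongue first, lying on the board. A block fully home and clamped has block_tongue at x +72, y 0, z +21 and its x along the jig's x.
- jig_bridge (a point): Middle of the underside of the jig's steel bridge bar (jig x +80, y +5.5), jig's axes. The bar is 36 wide along x and 8 thick, its underside 22 mm above the board: the tongue fits under it, the heel does not. The opening between its posts is 67 mm wide, jig y -28 to +39.
- jig_stop (a point): Corner, on the board, of the jig's end stop and low side fence; jig's axes. End stop: face at jig x +100, 34 above the board. Fence: face at jig y -28, from jig x -25 to +100, 12 above the board.
- cam (a joint): Angle (rad) of the eccentric clamp: 0 = lobe straight away from the block (jig +y), grows counter-clockwise seen from above, stops at 2.6; starts 0.2 to 0.7. Stays where left (0.12 N m friction). Disc edge reaches 26 - 9 cos(angle) mm from the pivot towards the block; meets a block against the fence at about 1.8; firm 0.1 to 0.2 rad further, where the turning moment passes about 0.5 N m.
- cam_grip (a point): Centre of the clamp's black bar handle, on the pivot axis (jig x +34, y +56), 75 mm above the bench. Bar 48 long (this point's x), 12 thick (y), 30 high, underside 60 mm above the bench, 12 above the top of a block in the jig. Turns with joint cam; at cam = 0 its axes are the jig's. Disc below: radius 26, centre 9 off the pivot, 3 to 25 mm above the board.
- ink_tin: Bystander: black-lidded ink tin, 78 mm across, 44 mm tall; loose, not to be disturbed.
- brayer: Bystander: brown-handled ink roller, 191 x 97 x 54 mm; loose, not to be disturbed.
- tube: Bystander: paint tube, 128 x 35 x 26 mm; loose, not to be disturbed.
- gouge: Bystander: wood-handled gouge, 137 x 25 x 25 mm; loose, not to be disturbed.
- tape: Bystander: roll of masking tape, 96 mm across, 25 mm tall; loose, not to be disturbed.
Mind the look-alikes: they are no part of the job. There is more than one size of the part that bears block_tongue; the job needs the larger.

How it is judged:
By the outcome, as a careful person would: the job done as asked, in the order asked, and still so for the second after the job is handed in, with the robot touching nothing.
It also fails if it takes over 72 s, if anything falls off the work surface, if the arm or the gripper's body presses on something with over 40 N, if the wrist force passes 120 N, or if a joint passes its speed limit or range.

## Working session

There is one attempt and no reset: what is moved stays moved. The work goes in short steps, Python scripts to look and compute and a shell command to move; the robot and the scene stay as the last step left them, time stands still between calls to the robot, and variables do not carry over. Pictures are saved under pics/ and viewed, and the job is handed in when it is done.

```bash
mkdir -p pics; ls; python3 - <<'E'
from plant import get_obs,capture,calibration
import cv2,numpy as np
o=get_obs();print(o)
for n in("scene","top"):
    p,d=capture(n);cv2.imwrite(f"pics/{n}0.png",p[:,:,::-1]);np.savez(f"{n}0.npz",p=p,d=d);print(n,calibration(n))
E
```

```text
pics
{'time': 0.0, 'joint_positions': array([-1.47099337e+00,  3.42708062e-01,  1.52505906e+00, -2.95716324e-05,
        1.27540012e+00, -1.46007142e-01]), 'dq': array([ 0.0011451 , -0.00046366,  0.00082372, -0.00024538,  0.00029554,
       -0.00016947]), 'tau': array([ 1.17739437e-03, -4.31246495e+01, -2.44222856e+01,  7.18026306e-02,
        5.59141603e-02, -1.36496360e-04]), 'tool_pos': array([ 127.72517195, -508.82403727,  251.03787678]), 'tcp_rot': array([-3.14003071e+00, -2.01108421e-04,  2.45818569e-01]), 'contact_force': array([-0.37240035,  0.13430644, -0.37442014]), 'moment': array([-0.00985761, -0.04921454,  0.04544597]), 'grip_width': 91.67429626207011}
scene {'fovy': 57.67447268299102, 'cx': 327.1583296537094, 'cy': 197.760821331883, 'k1': -0.03209464838425944, 'R': array([[-0.50531678, -0.86291976, -0.00494374],
       [-0.44544683,  0.26574714, -0.8549594 ],
       [ 0.73907515, -0.42982316, -0.51867136]]), 't': array([180.1252975 , 351.86551272, 901.32000236])}
top {'fovy': 44.46603374658369, 'cx': 320.7243695204992, 'cy': 198.37773364423867, 'k1': -0.0695699822009253, 'R': array([[-0.01135769, -0.99990045, -0.00837231],
       [-0.99696167,  0.01196877, -0.07696866],
       [ 0.0770612 ,  0.00747268, -0.99699836]]), 't': array([-116.0185557 ,  578.42920549, 1548.46290767])}
```

View pics/scene0.png

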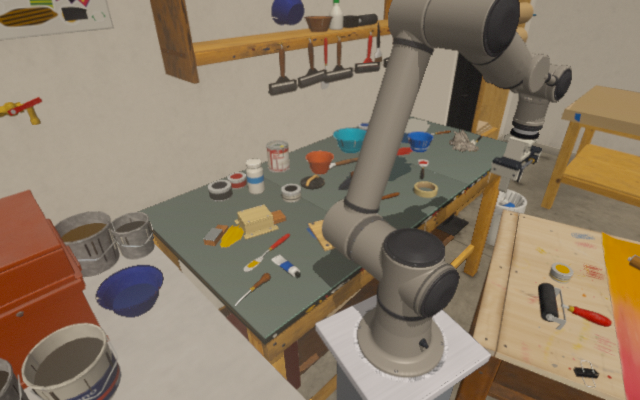

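View pics/top0.png

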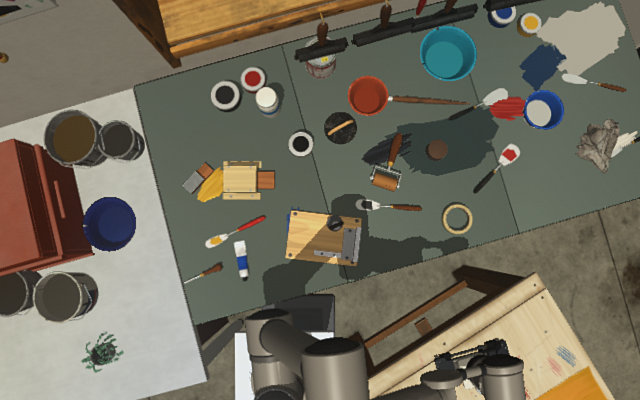

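The top view shows the hood at about (242,180) with a brown tongue at (266,180), a grey-topped block at (199,180), and the jig at (323,237). I'll enlarge both areas.

```bash
python3 - <<'E'
import cv2,numpy as np
p=np.load("top0.npz")['p'][:,:,::-1]
a=cv2.resize(p[140:220,170:290],None,fx=6,fy=6,interpolation=cv2.INTER_CUBIC)
b=cv2.resize(p[195:275,270:380],None,fx=7,fy=7,interpolation=cv2.INTER_CUBIC)
cv2.imwrite("pics/hood0.png",a);cv2.imwrite("pics/jig0.png",b)
E
```

```text
(no output)
```

View pics/hood0.png

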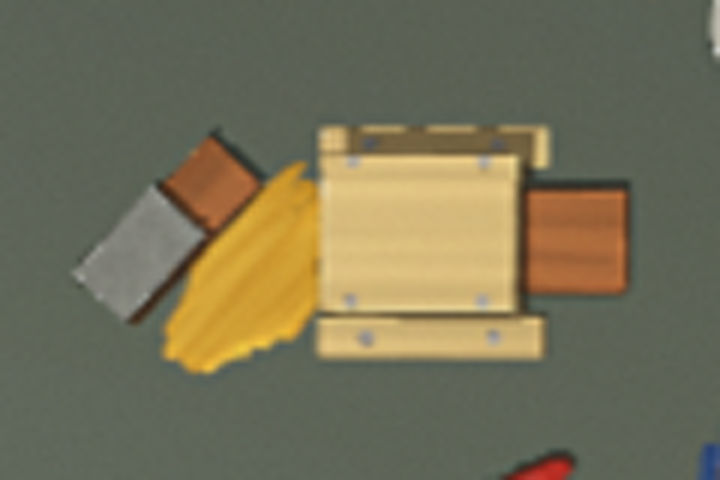

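View pics/jig0.png

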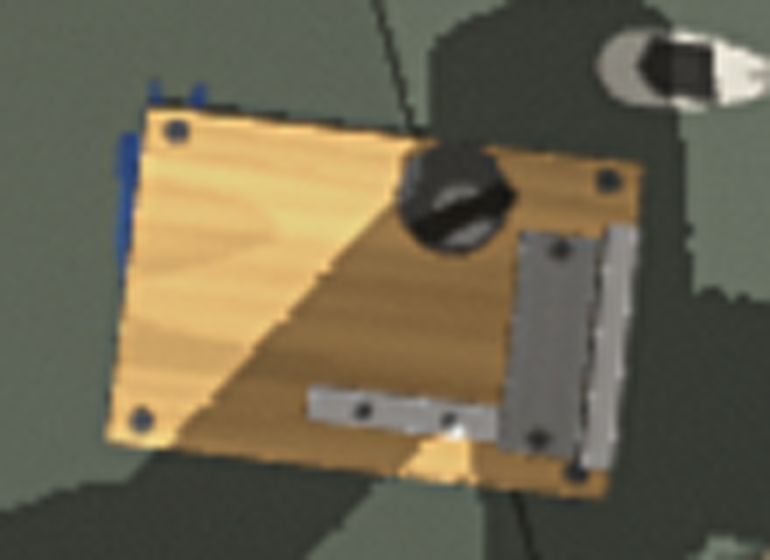

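Candidates for the block:
- The tongue sticking out of the hood at (266,180). It is 33 px long there and wide in proportion.
- The loose block with a grey face at (199,180).

The one in the hood mouth fits: it is the larger, and its heel is inside the hood. In the crop its tongue is about 17x17 px, against about 12 px for the loose one, so the loose one is the look-alike. Next I'll take coarse positions and plan the wrist views.

```bash
cat > h.py <<'E'
import numpy as np,cv2
from plant import get_obs,capture,calibration
def ray(c,u,v):
    f=200/np.tan(np.radians(c['fovy']/2))
    K=np.array([[f,0,c['cx']],[0,f,c['cy']],[0,0,1.]])
    q=cv2.undistortPoints(np.array([[[u,v]]],float),K,np.array([c['k1'],0,0,0,0.]))[0,0]
    d=np.array([q[0],q[1],1.]); R=np.array(c['R']);t=np.array(c['t'])
    return -R.T@t, R.T@d
def onplane(c,u,v,z):
    o,d=ray(c,u,v); return o+d*(z-o[2])/d[2]
def project(c,X):
    f=200/np.tan(np.radians(c['fovy']/2)); R=np.array(c['R']);t=np.array(c['t'])
    x=R@np.array(X,float)+t; s=x[:2]/x[2]; s=s*(1+c['k1']*(s@s)); return s*f+[c['cx'],c['cy']]
def snap(n,name):
    c=calibration(n); o=get_obs(); p,d=capture(n)
    cv2.imwrite(f"pics/{name}.png",p[:,:,::-1]); np.savez(f"{name}.npz",p=p,d=d,c=np.array(c,dtype=object),o=np.array(o,dtype=object))
    return c,o,p,d
def load(name):
    z=np.load(f"{name}.npz",allow_pickle=True); return z['c'].item(),z['o'].item(),z['p'],z['d']
E
python3 - <<'E'
from h import *
c=calibration("top")
cr=lambda x,y:(170+x/6-.4,140+y/6-.4)
jr=lambda x,y:(270+x/7-.4,195+y/7-.4)
for n,q,z in [("tong NE",cr(628,188),18),("tong SE",cr(628,292),18),("tong NW",cr(527,188),18),("tong SW",cr(527,292),18),
 ("hood roof tl",cr(320,155),51),("roof tr",cr(518,155),51),("roof bl",cr(320,310),51),("roof br",cr(518,310),51),
 ("jig tl",jr(148,110),12),("jig tr",jr(642,163),12),("jig br",jr(605,497),12),("jig bl",jr(108,440),12),("cam top",jr(462,207),90)]:
    print(n,onplane(c,*q,z).round(1))
w=calibration("wrist");print(w); o=get_obs()
C=-w['R'].T@w['t']; print(C-o['tool_pos'])
E
```

```text
tong NE [668.2  26.6  18. ]
tong SE [611.9  26.8  18. ]
tong NW [668.9  81.3  18. ]
tong SW [612.5  81.3  18. ]
hood roof tl [683.6 186.9  51. ]
roof tr [682.1  81.5  51. ]
roof bl [601.1 186.5  51. ]
roof br [599.8  81.5  51. ]
jig tl [540.3 -25.5  12. ]
jig tr [ 513.2 -252.6   12. ]
jig br [ 360.8 -233.2   12. ]
jig bl [389.2  -6.1  12. ]
cam top [ 492.1 -167.9   90. ]
{'fovy': 66.08008717094332, 'cx': 320.93860471866, 'cy': 203.44489807006298, 'k1': -0.005403903020363814, 'R': array([[ 0.24296654, -0.9700321 , -0.00223212],
       [-0.93638131, -0.23513755,  0.26057701],
       [-0.25329292, -0.06122138, -0.96545049]]), 't': array([-522.56702234,  -32.74603097,  390.31979926])}
[ 67.42208082  18.18892048 133.08881893]
```

```bash
cat > plan.py <<'E'
# rows needed (rounded, tool axes) from the current pose to a target, with yaw given in degrees
import sys,numpy as np
from plant import get_obs
from scipy.spatial.transform import Rotation as Ro
def plan(x,y,z,yaw,step=40):
    o=get_obs(); p=np.array(o['tool_pos']); r=np.array(o['tcp_rot'])
    d=np.array([x,y,z])-p; dy=(yaw-np.degrees(r[2])+180)%360-180
    print("t",round(o['time'],2),"pos",p.round(1),"rpy",np.degrees(r).round(2),"F",np.array(o['contact_force']).round(1),"grip",round(o['grip_width'],1),'j6',round(o['joint_positions'][5],2))
    n=max(1,int(np.ceil(max(np.linalg.norm(d)/step,abs(dy)/8.5)))); print("d",d.round(1),"dyaw",round(dy,1),"n",n)
    for i in range(n):
        R=Ro.from_euler('xyz',[r[0],r[1],r[2]+np.radians(dy*i/n)]).as_matrix()
        s=R.T@(d/n); print(s.round(1).tolist(), round(-dy/n,2))
if __name__=="__main__":
    a=[float(v) for v in sys.argv[1:]]; plan(*a)
E
python3 plan.py 455 -190 270 90
```

```text
t 0.1 pos [ 127.7 -508.9  251.1] rpy [-1.7992e+02 -1.0000e-02  1.4080e+01] F [-0.3  0.1  0.1] grip 91.7 j6 -0.15
d [327.3 318.9  18.9] dyaw 75.9 n 12
[32.9, -19.1, -1.5] -6.33
[34.8, -15.4, -1.5] -6.33
[36.3, -11.5, -1.6] -6.33
[37.4, -7.4, -1.6] -6.33
[37.9, -3.2, -1.6] -6.33
[38.1, 1.0, -1.6] -6.33
[37.7, 5.2, -1.6] -6.33
[36.9, 9.3, -1.6] -6.33
[35.7, 13.3, -1.6] -6.33
[34.0, 17.1, -1.6] -6.33
[31.9, 20.8, -1.6] -6.33
[29.4, 24.2, -1.6] -6.33
```

```bash
python3 - <<'E'
from h import *
c=calibration("top")
g=dict(tl=(-115,90),tr=(115,90),br=(115,-65),bl=(-115,-65))
m=dict(tl=(540.3,-25.5),tr=(513.2,-252.6),br=(360.8,-233.2),bl=(389.2,-6.1))
A=np.array([g[k] for k in g],float);B=np.array([m[k] for k in g])
a=A-A.mean(0);b=B-B.mean(0); th=np.arctan2((a[:,0]*b[:,1]-a[:,1]*b[:,0]).sum(),(a*b).sum())
R=np.array([[np.cos(th),-np.sin(th)],[np.sin(th),np.cos(th)]]);t=B.mean(0)-R@A.mean(0)
print(np.degrees(th),t,(A@R.T+t-B).round(1), 'pivot',R@[34,56]+t)
for n,u,v in [("tin300",300,144),("tape",458,217),("g1",400,207),("brayer",388,165),("disc",340,127)]:print(n,onplane(c,u,v,30).round())
E
```

```text
-97.06559544904415 [ 438.46992527 -127.81243017] [[ 1.6  0.7]
 [ 0.4 -0.4]
 [-1.  -0.7]
 [-1.1  0.4]] pivot [ 489.86247012 -168.44254626]
tin300 [753. -58.  30.]
tape [ 511. -561.   30.]
g1 [ 546. -375.   30.]
brayer [ 681. -340.   30.]
disc [ 807. -188.   30.]
```

```bash
python3 -m jog '[0,33,-19,-2,-6.3, 0,35,-15,-2,-6.3, 0,36,-12,-2,-6.3, 0,37,-7,-2,-6.3, 0,38,-3,-2,-6.3]'; python3 -m jog '[0,38,1,-2,-6.3, 0,38,5,-2,-6.3, 0,37,9,-2,-6.3, 0,36,13,-2,-6.3, 0,34,17,-2,-6.3]'; python3 plan.py 455 -190 270 90
```

```text
time: 0.6
tool_pos: [264.2, -374.1, 258.7]
tcp_rot: [-3.136, -0.002, 0.807]
contact_force: [0.7, -0.0, 1.1]
grip_width: 91.6
time: 1.1
tool_pos: [401.8, -230.9, 268.5]
tcp_rot: [-3.137, -0.006, 1.379]
contact_force: [-0.2, -1.5, 0.1]
grip_width: 91.8
t 1.1 pos [ 401.8 -230.9  268.5] rpy [-179.72   -0.37   79.03] F [-0.2 -1.5  0.1] grip 91.8 j6 -0.5
d [53.2 40.9  1.5] dyaw 11.0 n 2
[25.2, 22.2, -0.7] -5.48
[22.9, 24.5, -0.7] -5.48
```

```bash
python3 -m jog '[0,25,22,0,-5.5, 0,23,24,0,-5.5, 0,0,0,0,0]'; python3 - <<'E'
from h import *
c,o,p,d=snap("wrist","w1");print(o['tool_pos'],o['tcp_rot'],o['time'])
E
```

```text
time: 1.4
tool_pos: [457.8, -184.2, 268.1]
tcp_rot: [-3.138, -0.009, 1.587]
contact_force: [-0.8, -0.6, -0.0]
grip_width: 91.7
[ 457.80633197 -184.17134915  268.09567419] [-3.13785878 -0.0087721   1.5873133 ] 1.4
```

View pics/w1.png

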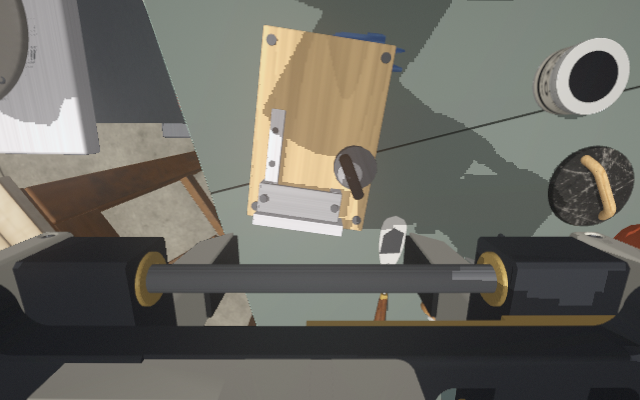

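```bash
python3 - <<'E'
from h import *
c,o,p,d=load("w1")
cv2.imwrite("pics/w1z.png",cv2.resize(p[15:245,235:415,::-1],None,fx=2.6,fy=2.6,interpolation=cv2.INTER_CUBIC)[:598])
th=np.radians(-97.07);R=np.array([[np.cos(th),-np.sin(th)],[np.sin(th),np.cos(th)]])
for n,q in dict(tl=(-115,90,12),tr=(115,90,12),br=(115,-65,12),bl=(-115,-65,12),piv=(34,56,90),fence0=(-25,-28,24),stopc=(100,-28,46),br0=(62,5.5,42)).items():
    w=R@q[:2]+[438.5,-127.8]; print(n,project(c,[*w,q[2]]).round(1))
E
```

```text
tl [397.2  45.1]
tr [362.9 231.3]
br [247.5 215.8]
bl [263.7  24.5]
piv [353.6 178.9]
fence0 [285.9 110.3]
stopc [272.4 216.3]
br0 [304. 189.]
```

View pics/w1z.png

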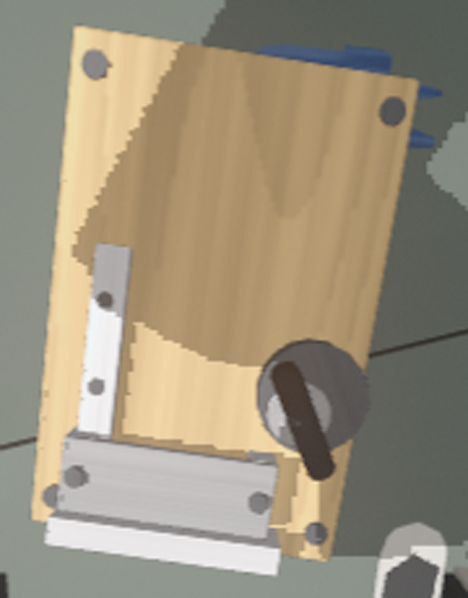

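```bash
python3 - <<'E'
from h import *
c,o,p,d=load("w1")
f=lambda x,y:(235+x/2.6-.3,15+y/2.6-.3)
px=dict(tl=(418,80),tr=(328,561),br=(33,520),bl=(75,27))
g=dict(tl=(-115,90),tr=(115,90),br=(115,-65),bl=(-115,-65))
A=np.array([g[k] for k in g],float);B=np.array([onplane(c,*f(*px[k]),12)[:2] for k in g])
a=A-A.mean(0);b=B-B.mean(0); th=np.arctan2((a[:,0]*b[:,1]-a[:,1]*b[:,0]).sum(),(a*b).sum())
R=np.array([[np.cos(th),-np.sin(th)],[np.sin(th),np.cos(th)]]);t=B.mean(0)-R@A.mean(0)
print(np.degrees(th),t,(A@R.T+t-B).round(1).tolist(),'pivot',R@[34,56]+t)
J=lambda P:(R.T@(P[:2]-t)).round(1)
for n,q,z in [("fence end inner",(131,247),24),("fence low inner",(111,437),24),("bar1",(286,365),90),("bar2",(322,475),90),("bridge l",(66,432),42),("bridge r",(278,461),42)]:
    P=onplane(c,*f(*q),z);print(n,P.round(1),J(P))
E
```

```text
-97.2076006652075 [ 437.24445841 -127.33711202] [[1.0, 0.6], [1.2, -0.9], [-1.4, -0.9], [-0.8, 1.2]] pivot [ 488.53614546 -168.09447748]
fence end inner [412.8 -98.9  24. ] [-25.1 -27.8]
fence low inner [ 402.  -186.5   24. ] [ 63.1 -27.5]
bar1 [ 479.9 -144.4   90. ] [11.5 44.4]
bar2 [ 495.9 -187.9   90. ] [52.7 65.8]
bridge l [ 384.1 -181.1   42. ] [ 60. -46.]
bridge r [ 481.4 -193.    42. ] [59.6 52. ]
```

```bash
python3 plan.py 640 -30 200 90 45
```

```text
t 1.45 pos [ 456.6 -185.1  268. ] rpy [-179.72   -0.48   90.78] F [-0.1  0.2  0.1] grip 92.0 j6 -0.56
d [183.4 155.1 -68. ] dyaw -0.8 n 6
[25.3, 31.0, 11.4] 0.13
[25.4, 30.9, 11.4] 0.13
[25.5, 30.9, 11.4] 0.13
[25.6, 30.8, 11.4] 0.13
[25.6, 30.7, 11.4] 0.13
[25.7, 30.7, 11.4] 0.13
```

```bash
python3 -m jog '[0,25,31,10,0.8, 0,25,31,10,0, 0,25,31,12,0, 0,25,31,12,0, 0,26,31,12,0]'; python3 -m jog '[0,26,31,12,0, 0,0,0,0,0]';python3 - <<'E'
from h import *
c,o,p,d=snap("wrist","w2");print(o['tool_pos'],o['tcp_rot'],o['time'])
E
```

```text
time: 1.95
tool_pos: [611.6, -64.2, 211.4]
tcp_rot: [-3.135, -0.004, 1.551]
contact_force: [0.2, -0.3, 0.2]
grip_width: 91.7
time: 2.15
tool_pos: [644.6, -37.2, 195.2]
tcp_rot: [-3.131, -0.004, 1.549]
contact_force: [-0.9, -0.1, 0.0]
grip_width: 92.1
[644.58026454 -37.23891586 195.18852068] [-3.13092722 -0.00442974  1.54906608] 2.15
```

View pics/w2.png

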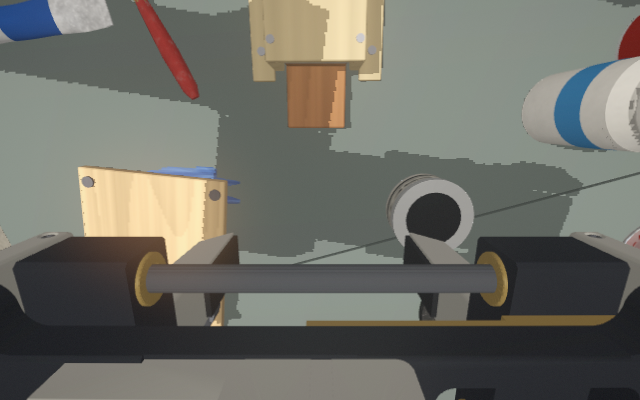

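The wrist view shows the tongue at (288–345, 66–127) below the hood roof. The tin is at (433,213) and the jig corner at (220,185). I'll cast those corners.

```bash
python3 - <<'E'
from h import *
c,o,p,d=load("w2")
hsv=cv2.cvtColor(p,cv2.COLOR_RGB2HSV)
m=((hsv[:,:,0]<14)&(hsv[:,:,1]>110)).astype(np.uint8); m[:62]=0;m[140:]=0;m[:,:270]=0;m[:,360:]=0
r=cv2.boundingRect(m);print(r)
for v in (70,85,100,115,123):
    u=np.where(m[v])[0];print(v,onplane(c,u.min()-.0,v,18).round(1),onplane(c,u.max()+1,v,18).round(1))
for u in (295,317,338):
    v=np.where(m[:,u])[0];print(u,v.max(),onplane(c,u,v.max()+1,18).round(1),onplane(c,u,v.max()+1,0).round(1))
E
python3 plan.py 640 46 60 90 45
```

```text
(287, 64, 58, 64)
70 [616.6  81.5  18. ] [666.3  80.3  18. ]
85 [613.1  68.3  18. ] [657.7  67.3  18. ]
100 [612.4  54.8  18. ] [656.6  53.8  18. ]
115 [611.8  40.9  18. ] [652.6  40.   18. ]
123 [612.4  33.4  18. ] [651.5  32.5  18. ]
295 127 [618.   28.5  18. ] [616.4  28.2   0. ]
317 127 [639.7  28.   18. ] [639.2  27.7   0. ]
338 127 [660.2  27.6  18. ] [661.   27.3   0. ]
t 2.2 pos [643.5 -39.  196.1] rpy [-179.38   -0.19   88.71] F [-0.8 -0.3  0.4] grip 92.2 j6 -0.16
d [  -3.5   85.  -136.1] dyaw 1.3 n 4
[21.1, -1.0, 34.1] -0.32
[21.1, -0.9, 34.1] -0.32
[21.1, -0.7, 34.1] -0.32
[21.1, -0.6, 34.1] -0.32
```

```bash
python3 -m jog '[0,22,-1,30,-0.4, 0,22,-1,32,-0.4, 0,21,-1,34,-0.3, 0,20,-1,34,-0.2, 0,0,0,0,0]'; python3 plan.py 639.5 46 29 90 30
```

```text
time: 2.7
tool_pos: [637.5, 38.2, 65.9]
tcp_rot: [-3.134, 0.001, 1.558]
contact_force: [0.9, 1.0, -0.2]
grip_width: 92.0
t 2.7 pos [637.5  38.2  65.9] rpy [-1.7956e+02  6.0000e-02  8.9260e+01] F [ 0.9  1.  -0.2] grip 92.0 j6 -0.05
d [  2.    7.8 -36.9] dyaw 0.7 n 2
[3.9, 1.1, 18.4] -0.37
[3.9, 1.1, 18.4] -0.37
```

```bash
python3 -m jog '[0,4,1,18,-0.4, 0,4,1,17,-0.4, 1,0,0,0,0, 1,0,0,0,0, 1,0,0,0,0]';python3 -m jog '[1,0,0,0,0, 1,0,0,0,0]'; python3 plan.py 639.5 -90 29 90 30
```

```text
time: 3.2
tool_pos: [641.6, 38.6, 36.5]
tcp_rot: [-3.141, 0.004, 1.565]
contact_force: [0.3, 0.6, 0.4]
grip_width: 72.3
time: 3.4
tool_pos: [642.6, 37.6, 38.6]
tcp_rot: [3.139, 0.004, 1.564]
contact_force: [-1.9, 0.2, -0.2]
grip_width: 56.4
t 3.4 pos [642.6  37.6  38.6] rpy [179.85   0.22  89.62] F [-1.9  0.2 -0.2] grip 56.4 j6 -0.05
d [  -3.1 -127.6   -9.6] dyaw 0.4 n 5
[-25.5, -0.4, 2.0] -0.08
[-25.5, -0.5, 2.0] -0.08
[-25.5, -0.5, 2.0] -0.08
[-25.5, -0.6, 2.0] -0.08
[-25.5, -0.6, 2.0] -0.08
```

```bash
python3 -m jog '[0,0,0,0,0, 0,5,-2,0,0, 0,5,-1,4,0, 0,4,0,6,0, 0,0,0,4,0]'; python3 plan.py 639.5 46 29 90 30
```

```text
time: 3.9
tool_pos: [640.3, 53.2, 25.3]
tcp_rot: [3.136, 0.004, 1.564]
contact_force: [3.4, 1.0, 29.0]
grip_width: 90.1
t 3.9 pos [640.3  53.2  25.3] rpy [179.67   0.22  89.63] F [ 3.4  1.  29. ] grip 90.1 j6 -0.03
d [-0.8 -7.2  3.7] dyaw 0.4 n 1
[-7.2, -0.8, -3.7] -0.37
```

```bash
python3 -m jog '[0,-3,0,-4,0, 0,-1,0,0,0]'; python3 plan.py 639.5 46 29 90 30
```

```text
time: 4.1
tool_pos: [640.2, 49.9, 28.6]
tcp_rot: [3.136, 0.004, 1.566]
contact_force: [-0.0, -0.6, 1.1]
grip_width: 92.1
t 4.1 pos [640.2  49.9  28.6] rpy [179.7    0.22  89.71] F [-0.  -0.6  1.1] grip 92.1 j6 -0.03
d [-0.7 -3.9  0.4] dyaw 0.3 n 1
[-3.9, -0.7, -0.4] -0.29
```

```bash
python3 -m jog '[1,0,0,0,0, 1,0,0,0,0, 1,0,0,0,0, 1,0,0,0,0, 1,0,0,0,0]'; python3 plan.py 639.5 -85 29 90 20
```

```text
time: 4.6
tool_pos: [639.8, 49.4, 27.5]
tcp_rot: [3.138, 0.004, 1.565]
contact_force: [0.5, -0.4, -0.6]
grip_width: 56.6
t 4.6 pos [639.8  49.4  27.5] rpy [179.78   0.23  89.67] F [ 0.5 -0.4 -0.6] grip 56.6 j6 -0.03
d [  -0.3 -134.4    1.5] dyaw 0.3 n 7
[-19.2, 0.1, -0.1] -0.05
[-19.2, 0.1, -0.1] -0.05
[-19.2, 0.0, -0.1] -0.05
[-19.2, 0.0, -0.1] -0.05
[-19.2, 0.0, -0.1] -0.05
[-19.2, -0.0, -0.1] -0.05
[-19.2, -0.0, -0.1] -0.05
```

```bash
python3 -m jog '[1,-15,0,0,0, 1,-19,0,0,0, 1,-19,0,0,0, 1,-19,0,0,0, 1,-19,0,0,0]'; python3 plan.py 639.5 -85 29 90 20
```

```text
time: 5.1
tool_pos: [638.7, -44.0, 27.5]
tcp_rot: [3.139, 0.003, 1.57]
contact_force: [0.8, 1.8, -0.5]
grip_width: 56.0
t 5.1 pos [638.7 -44.   27.5] rpy [1.7984e+02 1.5000e-01 8.9930e+01] F [ 0.8  1.8 -0.5] grip 56.0 j6 -0.18
d [  0.8 -41.    1.5] dyaw 0.1 n 3
[-13.7, 0.3, -0.5] -0.02
[-13.7, 0.3, -0.5] -0.02
[-13.7, 0.3, -0.5] -0.02
```

```bash
python3 -m jog '[1,-16,0,0,0, 1,-16,0,0,0, 1,-12,0,0,0, 1,-4,0,0,0, 1,0,0,0,0]'; python3 -m jog '[0,0,0,0,0, 0,0,0,0,0, 0,0,0,0,0]'; python3 plan.py 639.5 -85 130 90 40
```

```text
time: 5.6
tool_pos: [637.9, -99.3, 27.5]
tcp_rot: [3.139, 0.003, 1.566]
contact_force: [-0.4, 0.9, -0.1]
grip_width: 55.8
time: 5.9
tool_pos: [638.0, -98.2, 27.6]
tcp_rot: [3.139, 0.003, 1.567]
contact_force: [0.2, -1.3, -0.4]
grip_width: 75.2
t 5.9 pos [638.  -98.2  27.6] rpy [1.7986e+02 1.6000e-01 8.9790e+01] F [ 0.2 -1.3 -0.4] grip 75.2 j6 -0.27
d [  1.5  13.2 102.4] dyaw 0.2 n 3
[4.3, 0.6, -34.2] -0.07
[4.3, 0.6, -34.2] -0.07
[4.3, 0.6, -34.2] -0.07
```

```bash
python3 -m jog '[0,0,0,-20,0, 0,0,0,-35,0, 0,0,0,-40,0, 0,0,0,-40,0, 0,0,0,-10,0]'; python3 - <<'E'
from h import *
c,o,p,d=snap("wrist","w3");print(o['tool_pos'],o['tcp_rot'],o['time'])
E
```

```text
time: 6.4
tool_pos: [636.4, -94.7, 174.4]
tcp_rot: [-3.137, 0.001, 1.571]
contact_force: [0.5, -0.1, 0.5]
grip_width: 91.5
[636.42031775 -94.66088058 174.37978356] [-3.13691018e+00  9.97220736e-04  1.57090068e+00] 6.4
```

View pics/w3.png

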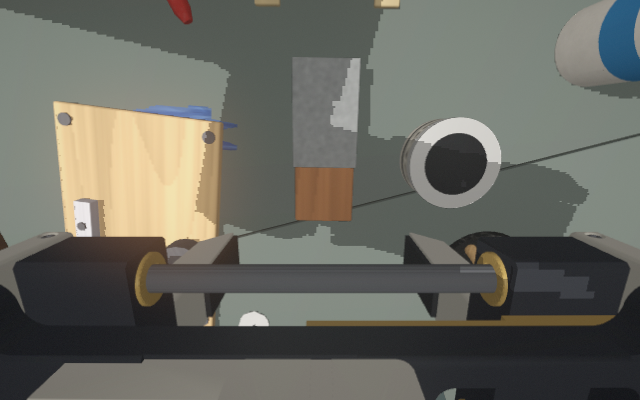

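The block is fully out and lying flat. Its grey heel is at (293–360, 57–168) and its tongue tip at row 220.

```bash
python3 - <<'E'
from h import *
c,o,p,d=load("w3")
for n,q,z in [("heel rl",(293,57.5),36),("heel rr",(360.5,58),36),("heel fl",(293,167),36),("heel fr",(357,168),36),("tong fl",(296,220),18),("tong fr",(352,221),18)]:
    print(n,onplane(c,*q,z).round(1))
E
python3 plan.py 639 10 95 90 40
```

```text
heel rl [612.5  26.1  36. ]
heel rr [667.3  25.7  36. ]
heel fl [610.4 -63.1  36. ]
heel fr [667.1 -64.   36. ]
tong fl [ 610.4 -118.4   18. ]
tong fr [ 665.8 -119.4   18. ]
t 6.45 pos [636.2 -94.6 174.1] rpy [-1.7971e+02  5.0000e-02  9.0010e+01] F [ 0.2 -0.7  0.7] grip 91.8 j6 -0.27
d [  2.8 104.6 -79.1] dyaw -0.0 n 4
[26.2, 0.8, 19.7] 0.0
[26.2, 0.8, 19.7] 0.0
[26.2, 0.8, 19.7] 0.0
[26.2, 0.8, 19.7] 0.0
```

```bash
python3 -m jog '[0,24,1,18,0.3, 0,26,1,20,0.3, 0,26,1,20,0, 0,20,1,20,0, 0,4,0,0,0]'; python3 plan.py 639.7 9 41 89.3 40
```

```text
time: 6.95
tool_pos: [638.5, 8.4, 89.2]
tcp_rot: [-3.132, 0.002, 1.559]
contact_force: [-0.4, 0.2, 0.3]
grip_width: 91.6
t 6.95 pos [638.5   8.4  89.2] rpy [-1.7948e+02  1.1000e-01  8.9330e+01] F [-0.4  0.2  0.3] grip 91.6 j6 -0.09
d [  1.2   0.6 -48.2] dyaw -0.0 n 2
[0.4, 0.8, 24.1] 0.01
[0.4, 0.8, 24.1] 0.01
```

```bash
python3 -m jog '[0,0,1,16,0, 0,0,1,16,0, 0,0,0,8,0, 0,0,0,3,0, 0,0,0,0,0]'; python3 plan.py 639.7 9 41 89.3 40
```

```text
time: 7.45
tool_pos: [639.6, 7.3, 43.4]
tcp_rot: [-3.13, 0.003, 1.56]
contact_force: [-0.1, 0.8, 0.7]
grip_width: 91.9
t 7.45 pos [639.6   7.3  43.4] rpy [-1.7935e+02  1.5000e-01  8.9400e+01] F [-0.1  0.8  0.7] grip 91.9 j6 -0.09
d [ 0.1  1.7 -2.4] dyaw -0.1 n 1
[1.7, 0.1, 2.4] 0.1
```

```bash
python3 -m jog '[0,1,0,2,0, 1,0,0,0,0, 1,0,0,0,0, 1,0,0,0,0, 1,0,0,0,0]'; python3 -m jog '[1,0,0,0,0, 1,0,0,-10,0, 1,0,0,-20,0, 1,0,0,-20,0, 1,0,0,-10,0]'; python3 plan.py 639.7 9 41 89.3 40
```

```text
time: 7.95
tool_pos: [641.1, 7.3, 43.9]
tcp_rot: [-3.135, 0.003, 1.559]
contact_force: [-0.3, -0.3, 1.6]
grip_width: 64.3
time: 8.45
tool_pos: [639.5, 8.0, 104.4]
tcp_rot: [-3.128, 0.002, 1.559]
contact_force: [0.6, -0.5, -1.8]
grip_width: 55.7
t 8.45 pos [639.5   8.  104.4] rpy [-1.7922e+02  1.1000e-01  8.9330e+01] F [ 0.6 -0.5 -1.8] grip 55.7 j6 -0.09
d [  0.2   1.  -63.4] dyaw -0.0 n 2
[0.6, 0.5, 31.7] 0.01
[0.6, 0.5, 31.7] 0.01
```

```bash
python3 plan.py 451.1 -46.2 155 82.85 35
```

```text
t 8.45 pos [639.5   8.  104.4] rpy [-1.7922e+02  1.1000e-01  8.9330e+01] F [ 0.6 -0.5 -1.8] grip 55.7 j6 -0.09
d [-188.4  -54.2   50.6] dyaw -6.5 n 6
[-9.4, -31.4, -8.0] 1.08
[-10.0, -31.2, -8.0] 1.08
[-10.6, -31.0, -8.0] 1.08
[-11.2, -30.8, -8.0] 1.08
[-11.7, -30.6, -8.0] 1.08
[-12.3, -30.4, -8.0] 1.08
```

```bash
python3 -m jog '[1,0,0,-30,0, 1,-5,-20,-20,1, 1,-10,-30,0,1.1, 1,-11,-30,0,1.1, 1,-12,-30,0,1.1]'; python3 plan.py 451.1 -46.2 155 82.85 35
```

```text
time: 8.95
tool_pos: [528.6, -25.0, 159.7]
tcp_rot: [-3.134, 0.003, 1.484]
contact_force: [0.5, -0.3, -1.5]
grip_width: 55.6
t 8.95 pos [528.6 -25.  159.7] rpy [-1.7959e+02  1.6000e-01  8.5020e+01] F [ 0.5 -0.3 -1.5] grip 55.6 j6 -0.1
d [-77.5 -21.2  -4.7] dyaw -2.2 n 3
[-9.3, -25.1, 1.8] 0.72
[-9.6, -25.0, 1.8] 0.72
[-9.9, -24.9, 1.8] 0.72
```

```bash
python3 -m jog '[1,-8,-25,0,0.7, 1,-9,-22,0,0.7, 1,-6,-8,0,0.3, 1,0,0,0,0]'; python3 plan.py 451.1 -46.2 80 82.85 35;  python3 - <<'E'
from h import *
c,o,p,d=snap("wrist","w4");print(o['tool_pos'],o['tcp_rot'],o['time'])
E
```

```text
time: 9.35
tool_pos: [465.5, -43.5, 161.2]
tcp_rot: [-3.133, 0.003, 1.451]
contact_force: [0.5, 0.1, -2.1]
grip_width: 55.4
t 9.35 pos [465.5 -43.5 161.2] rpy [-1.7949e+02  1.7000e-01  8.3130e+01] F [ 0.5  0.1 -2.1] grip 55.4 j6 -0.13
d [-14.4  -2.7 -81.2] dyaw -0.3 n 3
[-1.4, -4.4, 27.1] 0.09
[-1.4, -4.4, 27.1] 0.09
[-1.4, -4.4, 27.1] 0.09
[465.51532705 -43.49111338 161.15475323] [-3.13275036e+00  2.92120600e-03  1.45096892e+00] 9.35
```

View pics/w4.png

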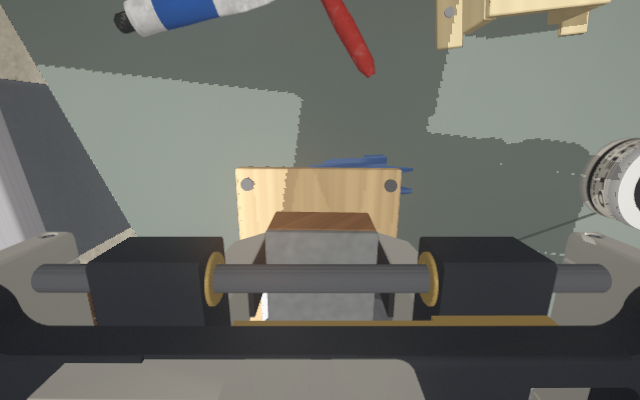

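The block is held squarely: the heel's rear edge at row 213 is parallel to the board edge at row 168. I'll lower it.

```bash
python3 -m jog '[1,-3,-12,5,0.2, 1,0,-2,25,0.1, 1,0,0,30,0, 1,0,0,16,0, 1,0,0,4,0]'; python3 plan.py 451.1 -46.2 60 82.85 35
```

```text
time: 9.9
tool_pos: [459.7, -45.0, 80.6]
tcp_rot: [3.138, 0.003, 1.448]
contact_force: [-0.5, 0.4, -1.0]
grip_width: 55.5
t 9.9 pos [459.7 -45.   80.6] rpy [179.82   0.19  82.95] F [-0.5  0.4 -1. ] grip 55.5 j6 -0.14
d [ -8.6  -1.2 -20.6] dyaw -0.1 n 1
[-2.2, -8.4, 20.5] 0.1
```

```bash
python3 -m jog '[1,-2,-7,0,0.1, 1,0,-4,0,0, 1,0,0,0,0]'; python3 plan.py 451.1 -46.2 60 82.85 35
```

```text
time: 10.2
tool_pos: [449.7, -45.6, 81.0]
tcp_rot: [3.137, 0.003, 1.447]
contact_force: [-0.6, -0.3, -2.6]
grip_width: 55.5
t 10.2 pos [449.7 -45.6  81. ] rpy [179.75   0.2   82.91] F [-0.6 -0.3 -2.6] grip 55.5 j6 -0.14
d [  1.4  -0.6 -21. ] dyaw -0.1 n 1
[-0.4, 1.4, 21.0] 0.06
```

```bash
python3 -m jog '[1,0,2,9,0, 1,0,0,8,0, 1,0,0,4,0, 1,0,0,0,0]'; python3 plan.py 451.1 -46.2 56 82.85 35
```

```text
time: 10.6
tool_pos: [453.3, -46.3, 59.9]
tcp_rot: [3.133, 0.004, 1.447]
contact_force: [0.3, -0.2, -2.1]
grip_width: 56.0
t 10.6 pos [453.3 -46.3  59.9] rpy [179.5    0.23  82.89] F [ 0.3 -0.2 -2.1] grip 56.0 j6 -0.14
d [-2.2  0.1 -3.9] dyaw -0.0 n 1
[-0.2, -2.3, 3.9] 0.04
```

```bash
python3 -m jog '[1,0,-2,2,0, 1,0,0,2,0]'; python3 plan.py 451.1 -46.2 56 82.85 35;  python3 - <<'E'
from h import *
c,o,p,d=snap("top","t4")
q=p[190:280,265:385,::-1]; cv2.imwrite("pics/t4z.png",cv2.resize(q,None,fx=6,fy=6,interpolation=cv2.INTER_CUBIC))
E
```

```text
time: 10.8
tool_pos: [451.3, -46.0, 56.0]
tcp_rot: [3.133, 0.004, 1.447]
contact_force: [-3.7, 1.7, 19.3]
grip_width: 55.6
t 10.8 pos [451.3 -46.   56. ] rpy [179.51   0.22  82.9 ] F [-3.7  1.7 19.3] grip 55.6 j6 -0.14
d [-0.2 -0.2  0. ] dyaw -0.0 n 1
[-0.2, -0.2, -0.0] 0.05
```

View pics/t4z.png

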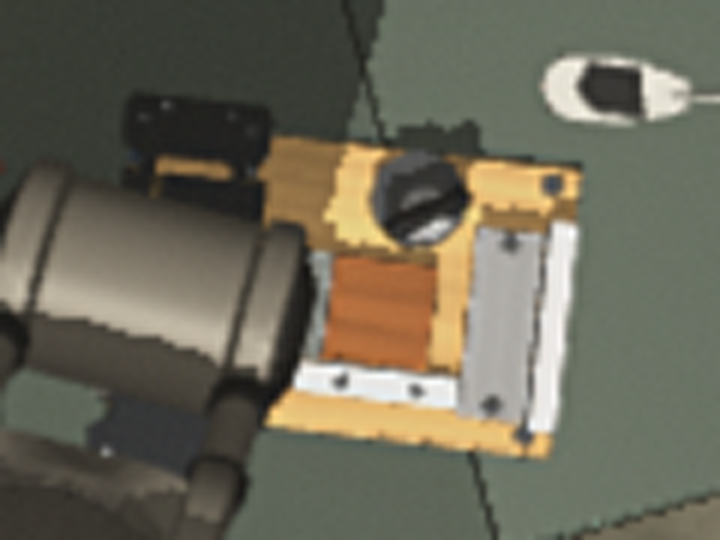

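The tongue sits on the board between the fence and the disc, aligned with the bridge opening, and contact with the board is felt (19 N). I'll ease that off and slide in.

```bash
python3 -m jog '[1,-6,0,-1,0, 1,-10,0,0,0, 1,-10,0,0,0, 1,-8,0,0,0]'; python3 - <<'E'
import sys;sys.argv=['x']
from h import *
o=get_obs();th=np.radians(-97.15);R=np.array([[np.cos(th),-np.sin(th)],[np.sin(th),np.cos(th)]])
print(R.T@(o['tool_pos'][:2]-[437.4,-127.4])+[98.3,0],o['tool_pos'],np.degrees(o['tcp_rot']),R.T@o['contact_force'][:2],o['contact_force'][2])
E
```

```text
time: 11.25
tool_pos: [446.9, -81.8, 57.4]
tcp_rot: [3.132, 0.004, 1.448]
contact_force: [1.0, -0.2, -2.0]
grip_width: 55.6
[51.82017506  3.7643676 ] [446.92031782 -81.7501573   57.37575192] [179.47615794   0.23860542  82.98902678] [0.04797196 1.03602988] -1.961945244246912
```

```bash
cat > j.py <<'E'
from h import *
o=get_obs();th=np.radians(-97.15);R=np.array([[np.cos(th),-np.sin(th)],[np.sin(th),np.cos(th)]])
print('tongue?',(R.T@(o['tool_pos'][:2]-[437.4,-127.4])+[98.3,0]).round(1),'z',o['tool_pos'][2].round(1),np.degrees(o['tcp_rot']).round(2),'Fjig',(R.T@o['contact_force'][:2]).round(1),o['contact_force'][2].round(1),'M',np.round(o['moment'],2),'grip',round(o['grip_width'],1),o['time'])
E
python3 -m jog '[1,-6,0,1,0, 1,-6,0,0,0, 1,-4,0,0,0]'; python3 j.py
```

```text
time: 11.55
tool_pos: [444.7, -100.4, 56.3]
tcp_rot: [3.132, 0.004, 1.446]
contact_force: [0.1, -0.3, -1.8]
grip_width: 55.8
tongue? [70.6  3.8] z 56.3 [179.47   0.24  82.86] Fjig [0.2 0.2] -1.8 M [ 0.14 -0.08  0.  ] grip 55.8 11.55
```

```bash
python3 -m jog '[1,-2,0,1,0, 1,-2,0,0,0]'; python3 j.py
```

```text
time: 11.75
tool_pos: [444.1, -101.2, 56.2]
tcp_rot: [3.133, -0.002, 1.444]
contact_force: [4.1, 16.4, 1.5]
grip_width: 55.6
tongue? [71.4  3.4] z 56.2 [ 1.7952e+02 -1.3000e-01  8.2740e+01] Fjig [-16.8   2. ] 1.5 M [ 2.61 -0.84  0.63] grip 55.6 11.75
```

```bash
python3 -m jog '[1,-1,-2,0,0, 1,-1,-2,0,0]'; python3 j.py
```

```text
time: 11.95
tool_pos: [442.9, -101.2, 57.3]
tcp_rot: [3.126, -0.003, 1.447]
contact_force: [4.7, 7.3, -1.4]
grip_width: 55.7
tongue? [71.6  2.2] z 57.3 [179.12  -0.2   82.93] Fjig [-7.9  3.8] -1.4 M [ 1.41 -1.14  0.76] grip 55.7 11.95
```

```bash
python3 -m jog '[1,-1,-1,2,0, 0,0,0,0,0, 0,0,0,0,0, 0,0,0,0,0, 0,0,0,0,0]'; python3 j.py;  python3 - <<'E'
from h import *
c,o,p,d=snap("top","t5")
q=p[190:280,265:385,::-1]; cv2.imwrite("pics/t5z.png",cv2.resize(q,None,fx=6,fy=6,interpolation=cv2.INTER_CUBIC))
E
```

```text
time: 12.45
tool_pos: [443.8, -101.2, 56.8]
tcp_rot: [3.121, -0.004, 1.45]
contact_force: [-0.5, -1.2, -0.6]
grip_width: 83.1
tongue? [71.6  3.1] z 56.8 [178.84  -0.22  83.07] Fjig [ 1.2 -0.3] -0.6 M [-0.01 -0.03 -0.02] grip 83.1 12.45
```

View pics/t5z.png

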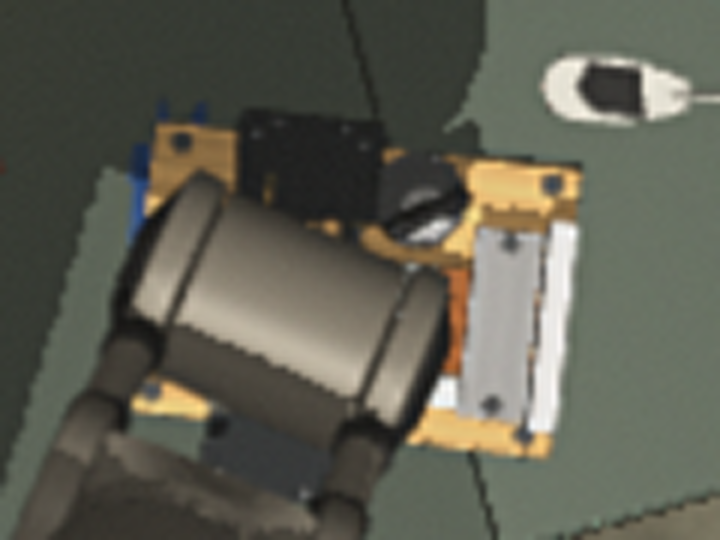

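Released. I'll retreat straight up and look with the wrist camera.

```bash
python3 -m jog '[0,0,0,-10,0, 0,0,0,-25,0, 0,0,0,-40,0, 0,-15,0,-45,0, 0,-20,5,-30,0]';python3 -m jog '[0,-20,5,-20,0, 0,-20,5,0,0, 0,0,0,0,0]'; python3 j.py;  python3 - <<'E'
from h import *
c,o,p,d=snap("wrist","w6")
c,o,p,d=snap("top","t6")
E
```

```text
time: 13.0
tool_pos: [438.2, -135.3, 209.9]
tcp_rot: [3.133, -0.007, 1.452]
contact_force: [0.6, -1.5, -0.5]
grip_width: 91.5
time: 13.3
tool_pos: [444.7, -180.4, 238.6]
tcp_rot: [3.121, -0.001, 1.45]
contact_force: [0.8, 0.6, -0.2]
grip_width: 91.6
tongue? [150.   13.8] z 238.6 [ 1.7882e+02 -6.0000e-02  8.3090e+01] Fjig [-0.7  0.7] -0.2 M [-0.08 -0.09  0.02] grip 91.6 13.3
```

View pics/w6.png

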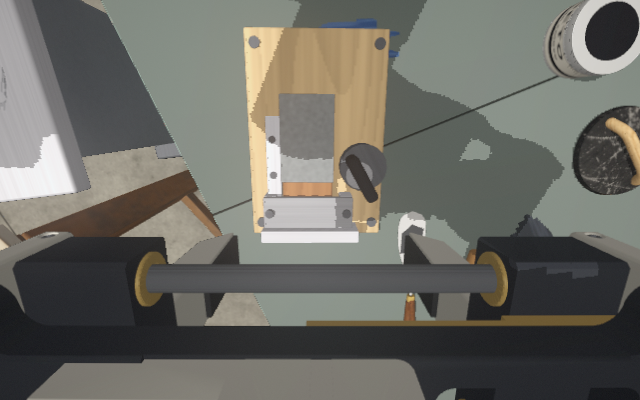

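```bash
cat > chk.py <<'E'
from h import *
import sys
def fit(c,px,z=12):
    g=dict(tl=(-115,90),tr=(115,90),br=(115,-65),bl=(-115,-65))
    A=np.array([g[k] for k in px],float);B=np.array([onplane(c,*px[k],z)[:2] for k in px])
    a=A-A.mean(0);b=B-B.mean(0); th=np.arctan2((a[:,0]*b[:,1]-a[:,1]*b[:,0]).sum(),(a*b).sum())
    R=np.array([[np.cos(th),-np.sin(th)],[np.sin(th),np.cos(th)]]);t=B.mean(0)-R@A.mean(0)
    print('fit',np.degrees(th),t,(A@R.T+t-B).round(1).tolist()); return R,t
E
python3 - <<'E'
from h import *
c,o,p,d=load("w6")
cv2.imwrite("pics/w6z.png",cv2.resize(p[80:245,235:395,::-1],None,fx=3.6,fy=3.6,interpolation=cv2.INTER_CUBIC))
E
```

```text
(no output)
```

View pics/w6z.png

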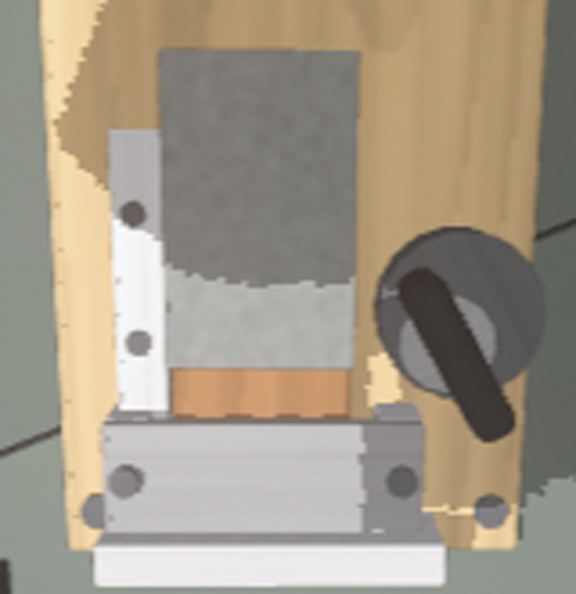

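```bash
python3 - <<'E'
from chk import *
c,o,p,d=load("w6")
f=lambda x,y:(235+x/3.6-.35,80+y/3.6-.35)
R,t=fit(c,dict(tl=(390,30),tr=f(516,548),br=f(69,549),bl=(244,28)))
J=lambda P:(R.T@(P[:2]-t)).round(1)
for n,q,z in [("heel rl",(159,49),48),("heel rr",(359,51),48),("heel fl",(168,368),48),("heel fr",(351,369),48),("step fl",(172,368),30),("fence top",(160,130),24),("fence low",(169,411),24),("bar1",(418,272),90),("bar2",(497,437),90),("stop l",(97,545),46),("stop r",(444,546),46)]:
    P=onplane(c,*f(*q),z);print(n,P.round(1),J(P))
E
python3 plan.py 488.8 -168 140 110 40
```

```text
fit -97.42256828577104 [ 437.55975294 -127.65029723] [[0.7, 1.3], [0.3, -1.8], [-0.4, -1.2], [-0.5, 1.7]]
heel rl [418.1 -78.7  48. ] [-46.1 -25.6]
heel rr [472.9 -85.8  48. ] [-46.1  29.6]
heel fl [ 406.8 -167.4   48. ] [ 43.3 -25.3]
heel fr [ 460.7 -174.4   48. ] [43.4 29. ]
step fl [ 405.7 -170.7   30. ] [ 46.8 -26. ]
fence top [412.5 -99.3  24. ] [-24.9 -28.5]
fence low [ 401.8 -185.6   24. ] [ 62.1 -28. ]
bar1 [ 478.9 -143.3   90. ] [10.1 43. ]
bar2 [ 495.5 -188.9   90. ] [53.3 65.4]
stop l [ 376.1 -220.3   46. ] [ 99.8 -49. ]
stop r [ 483.4 -234.5   46. ] [100.   59.3]
t 13.4 pos [ 444.2 -178.4  237.8] rpy [ 1.7892e+02 -1.6000e-01  8.3150e+01] F [ 0.1  0.2 -0.2] grip 91.5 j6 -0.43
d [ 44.6  10.4 -97.8] dyaw 26.9 n 4
[3.8, 10.3, 24.7] -6.71
[2.6, 10.7, 24.7] -6.71
[1.2, 10.9, 24.7] -6.71
[-0.1, 11.0, 24.7] -6.71
```

```bash
python3 -m jog '[0,4,10,20,-6.7, 0,3,11,25,-6.7, 0,1,11,25,-6.7, 0,0,11,24,-6.7, 0,0,0,0,0]'; python3 plan.py 488.3 -167.5 87 110.2 40
```

```text
time: 13.9
tool_pos: [487.9, -161.7, 141.2]
tcp_rot: [3.126, 0.002, 1.938]
contact_force: [-1.1, 0.3, 0.6]
grip_width: 92.0
t 13.9 pos [ 487.9 -161.7  141.2] rpy [1.7911e+02 1.2000e-01 1.1106e+02] F [-1.1  0.3  0.6] grip 92.0 j6 -0.85
d [  0.4  -5.8 -54.2] dyaw -0.9 n 2
[-2.7, -1.3, 27.1] 0.43
[-2.7, -1.2, 27.1] 0.43
```

```bash
python3 -m jog '[0,-4,-2,15,0.5, 0,-2,-1,18,0.4, 0,0,0,14,0, 0,0,0,5,0, 0,0,0,0,0]'; python3 plan.py 488.3 -167.5 87 110.2 40
```

```text
time: 14.4
tool_pos: [486.4, -164.9, 90.9]
tcp_rot: [3.127, -0.0, 1.911]
contact_force: [-0.5, -0.2, 0.5]
grip_width: 91.7
t 14.4 pos [ 486.4 -164.9   90.9] rpy [ 1.7919e+02 -2.0000e-02  1.0949e+02] F [-0.5 -0.2  0.5] grip 91.7 j6 -0.83
d [ 1.9 -2.6 -3.9] dyaw 0.7 n 1
[-3.1, 0.9, 3.9] -0.71
```

```bash
python3 -m jog '[0,-4,1,4,-0.7, 0,0,1,0,0, 0,0,0,0,0]'; python3 plan.py 488.3 -167.5 87 110.2 40
```

```text
time: 14.7
tool_pos: [490.7, -168.4, 89.1]
tcp_rot: [3.125, 0.002, 1.923]
contact_force: [0.1, 0.3, -0.1]
grip_width: 91.8
t 14.7 pos [ 490.7 -168.4   89.1] rpy [1.7906e+02 1.2000e-01 1.1016e+02] F [ 0.1  0.3 -0.1] grip 91.8 j6 -0.85
d [-2.4  0.9 -2.1] dyaw 0.0 n 1
[1.7, -2.0, 2.1] -0.04
```

Good enough, since the jaws self-centre with only light force. I'll close on the handle.

```bash
python3 -m jog '[1,1,-2,1,0, 1,0,0,0,0, 1,0,0,0,0, 1,0,0,0,0, 1,0,0,0,0]';python3 -m jog '[1,0,0,0,0, 1,0,0,0,0, 1,0,0,0,0, 1,0,0,0,0, 1,0,0,0,0]'; python3 j.py; python3 plan.py 488.3 -167.5 87 110.2 40
```

```text
time: 15.2
tool_pos: [488.6, -168.3, 89.0]
tcp_rot: [3.124, 0.003, 1.922]
contact_force: [0.3, -0.7, -0.6]
grip_width: 56.4
time: 15.7
tool_pos: [488.6, -168.3, 88.9]
tcp_rot: [3.124, 0.003, 1.922]
contact_force: [0.2, -0.1, 0.1]
grip_width: 16.4
tongue? [132.5  55.9] z 88.9 [1.7901e+02 1.7000e-01 1.1012e+02] Fjig [0.1 0.2] 0.1 M [-0.01 -0.17 -0.02] grip 16.4 15.7
t 15.7 pos [ 488.6 -168.3   88.9] rpy [1.7901e+02 1.7000e-01 1.1012e+02] F [ 0.2 -0.1  0.1] grip 16.4 j6 -0.85
d [-0.3  0.8 -1.9] dyaw 0.1 n 1
[0.9, -0.1, 1.9] -0.08
```

```bash
python3 -m jog '[1,0,0,0,0, 1,0,0,0,0, 1,0,0,0,0, 1,0,0,0,-4, 1,0,0,0,-8]'; python3 j.py; python3 -m jog '[1,0,0,0,-8, 1,0,0,0,-8, 1,0,0,0,-8, 1,0,0,0,-8]'; python3 j.py
```

```text
time: 16.2
tool_pos: [487.9, -168.5, 88.8]
tcp_rot: [3.127, 0.006, 2.136]
contact_force: [-1.3, -1.6, 1.4]
grip_width: 12.1
tongue? [132.8  55.2] z 88.8 [179.18   0.33 122.39] Fjig [ 1.7 -1.1] 1.4 M [-0.24  0.49 -0.18] grip 12.1 16.2
time: 16.6
tool_pos: [487.3, -169.2, 88.8]
tcp_rot: [3.134, 0.012, 2.717]
contact_force: [-0.7, -1.5, 0.6]
grip_width: 11.7
tongue? [133.5  54.7] z 88.8 [179.54   0.66 155.66] Fjig [ 1.6 -0.5] 0.6 M [-0.25  0.38 -0.14] grip 11.7 16.6
```

```bash
python3 -m jog '[1,0,0,0,-7, 1,0,0,0,-7, 1,0,0,0,-4]'; python3 j.py; python3 -m jog '[1,0,0,0,-4, 1,0,0,0,-3]'; python3 j.py
```

```text
time: 16.9
tool_pos: [487.2, -169.6, 88.8]
tcp_rot: [3.138, 0.013, 3.045]
contact_force: [0.4, -0.4, 0.4]
grip_width: 11.8
tongue? [134.   54.6] z 88.8 [179.8    0.76 174.48] Fjig [0.3 0.5] 0.4 M [-0.07  0.23 -0.19] grip 11.8 16.9
time: 17.1
tool_pos: [487.2, -169.8, 88.8]
tcp_rot: [3.14, 0.014, -3.111]
contact_force: [-0.2, -0.9, -0.2]
grip_width: 11.9
tongue? [134.2  54.7] z 88.8 [ 179.9     0.78 -178.25] Fjig [ 0.9 -0.1] -0.2 M [ 0.05  0.26 -0.17] grip 11.9 17.1
```

```bash
python3 -m jog '[1,0,0,0,-3, 1,0,0,0,-2]'; python3 j.py; python3 -m jog '[1,0,0,0,-3, 1,0,0,0,-1]'; python3 j.py;
```

```text
time: 17.3
tool_pos: [487.2, -169.9, 88.8]
tcp_rot: [3.141, 0.014, -3.021]
contact_force: [0.3, 0.4, 0.2]
grip_width: 11.7
tongue? [134.3  54.7] z 88.8 [ 179.95    0.8  -173.09] Fjig [-0.5  0.2] 0.2 M [ 0.11  0.19 -0.43] grip 11.7 17.3
time: 17.5
tool_pos: [487.1, -170.0, 88.8]
tcp_rot: [3.141, 0.014, -2.952]
contact_force: [-1.0, -1.5, 1.3]
grip_width: 12.3
tongue? [134.3  54.7] z 88.8 [ 179.96    0.82 -169.11] Fjig [ 1.7 -0.8] 1.3 M [ 0.01  0.16 -0.68] grip 12.3 17.5
```

```bash
python3 -m jog '[1,0,0,0,-2, 1,0,0,0,-2]'; python3 j.py
```

```text
time: 17.7
tool_pos: [487.3, -170.0, 88.8]
tcp_rot: [3.141, 0.015, -2.884]
contact_force: [1.1, 0.4, -0.9]
grip_width: 13.3
tongue? [134.3  54.8] z 88.8 [ 179.98    0.87 -165.26] Fjig [-0.6  1. ] -0.9 M [ 0.17 -0.24 -0.79] grip 13.3 17.7
```

```bash
python3 -m jog '[1,0,0,0,-3, 1,0,0,0,0]'; python3 j.py
```

```text
time: 17.9
tool_pos: [487.3, -170.0, 88.8]
tcp_rot: [3.141, 0.016, -2.835]
contact_force: [-0.2, -0.9, -0.7]
grip_width: 14.0
tongue? [134.3  54.9] z 88.8 [ 179.98    0.93 -162.42] Fjig [ 1.  -0.1] -0.7 M [ 0.02 -0.01 -0.86] grip 14.0 17.9
```

```bash
python3 -m jog '[0,0,0,0,0, 0,0,0,0,0, 0,0,0,0,0, 0,0,0,0,0, 0,0,0,0,0]'; python3 j.py; python3 -m jog '[0,0,0,-20,0, 0,0,0,-40,0, 0,0,0,-45,0, 0,0,0,-45,0, 0,0,0,-10,0]'; python3 plan.py 445 -185 240 90 40
```

```text
time: 18.4
tool_pos: [487.7, -169.8, 88.8]
tcp_rot: [-3.141, 0.016, -2.836]
contact_force: [-0.9, 0.9, -0.6]
grip_width: 49.4
tongue? [134.1  55.2] z 88.8 [-179.97    0.94 -162.48] Fjig [-0.8 -1. ] -0.6 M [ 0.14 -0.13 -0.02] grip 49.4 18.4
time: 18.9
tool_pos: [484.0, -169.8, 252.0]
tcp_rot: [3.137, 0.011, -2.836]
contact_force: [0.2, -0.7, -0.5]
grip_width: 88.8
t 18.9 pos [ 484.  -169.8  252. ] rpy [ 179.75    0.65 -162.48] F [ 0.2 -0.7 -0.5] grip 88.8 j6 -2.37
d [-39.  -15.2 -12. ] dyaw -107.5 n 13
[3.2, -0.2, 0.9] 8.27
[3.2, -0.7, 0.9] 8.27
[3.0, -1.1, 0.9] 8.27
[2.8, -1.5, 0.9] 8.27
[2.6, -1.9, 0.9] 8.27
[2.3, -2.3, 0.9] 8.27
[1.9, -2.6, 0.9] 8.27
[1.5, -2.8, 0.9] 8.27
[1.1, -3.0, 0.9] 8.27
[0.7, -3.2, 0.9] 8.27
[0.2, -3.2, 0.9] 8.27
[-0.3, -3.2, 0.9] 8.27
[-0.7, -3.1, 0.9] 8.27
```

```bash
python3 -m jog '[0,3,0,0,8.3, 0,3,-1,0,8.3, 0,3,-1,0,8.3, 0,3,-1,0,8.3, 0,3,-2,0,8.3]'; python3 -m jog '[0,2,-2,0,8.3, 0,2,-3,0,8.3, 0,1,-3,0,8.3, 0,1,-3,0,8.3, 0,1,-3,0,8.3]';python3 -m jog '[0,0,-3,0,8.3, 0,0,-3,0,8.3, 0,0,-3,0,8.3, 0,0,0,0,0]'; python3 - <<'E'
from h import *
c,o,p,d=snap("wrist","w7"); print(o['tool_pos'],o['tcp_rot'])
cv2.imwrite("pics/w7z.png",cv2.resize(p[0:240,200:440,::-1],None,fx=2.5,fy=2.5,interpolation=cv2.INTER_CUBIC))
E
```

```text
time: 19.4
tool_pos: [468.9, -174.8, 253.1]
tcp_rot: [3.131, 0.01, 2.7]
contact_force: [0.0, 0.9, -0.1]
grip_width: 91.5
time: 19.9
tool_pos: [452.2, -179.8, 249.8]
tcp_rot: [3.13, -0.004, 1.95]
contact_force: [0.3, -0.5, -1.1]
grip_width: 92.1
time: 20.3
tool_pos: [442.0, -181.3, 247.2]
tcp_rot: [3.137, -0.01, 1.498]
contact_force: [-0.6, -0.3, 0.2]
grip_width: 91.9
[ 441.96510332 -181.2589942   247.22062975] [ 3.13679429 -0.01013768  1.49826464]
```

View pics/w7z.png

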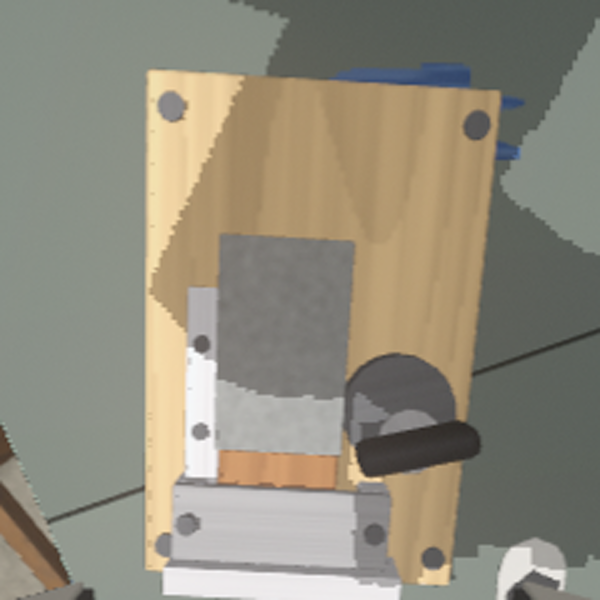

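The disc now touches the heel's side and the block lies along the fence. I'll measure both.

```bash
python3 - <<'E'
from chk import *
c,o,p,d=load("w7")
f=lambda x,y:(200+x/2.5-.3,0+y/2.5-.3)
R,t=fit(c,dict(tl=f(499,92),tr=f(448,586),br=f(146,569),bl=f(148,71)))
J=lambda P:(R.T@(P[:2]-t)).round(1)
for n,q,z in [("heel rl",(219,234),48),("heel rr",(355,241),48),("heel fl",(219,449),48),("heel fr",(341,456),48),("fence top",(218,288),24),("fence low",(218,480),24)]:
    P=onplane(c,*f(*q),z);print(n,J(P))
m=(p.max(2)<70).astype(np.uint8); m[:, :330]=0;m[:160]=0;m[200:]=0;m[:,400:]=0
n,l,s,ce=cv2.connectedComponentsWithStats(m); i=1+s[1:,4].argmax();print(s[i],ce[i])
r=cv2.minAreaRect(np.argwhere(l==i)[:,::-1].astype(np.float32));b=cv2.boxPoints(r);print(r)
e=sorted([( (b[i]+b[(i+1)%4])/2,np.linalg.norm(b[i]-b[(i+1)%4])) for i in range(4)],key=lambda a:a[1])[:2]
P=[np.array(J(onplane(c,*a[0],90))) for a in e];P.sort(key=lambda v:v[1]);print(P,np.radians(0)+np.arctan2(*(P[1]-P[0])[::-1]))
v=[np.array(J(onplane(c,*f(*q),90))) for q in((362,455),(476,432))];print(v,np.arctan2(*(v[1]-v[0])[::-1]))
E
```

```text
fit -97.26715256822581 [ 437.03155874 -127.43775885] [[1.4, 0.8], [0.5, -0.6], [-1.1, -1.5], [-0.8, 1.3]]
heel rl [-45.7 -27.8]
heel rr [-46.  28.]
heel fl [ 43.5 -25.4]
heel fr [43.8 28.2]
fence top [-24.9 -30.1]
fence low [ 62.8 -27.8]
[343 168  49  22 716] [366.92039106 178.83938547]
((366.9169006347656, 178.56346130371094), (15.857749938964844, 49.02336883544922), 79.2156982421875)
[array([36.8, 32. ]), array([25.4, 77.3])] 1.8173326210607976
[array([35.3, 33.5]), array([24.1, 76.3])] 1.8267394627995786
```

```bash
cat > bar.py <<'E'
from h import *
def bar(name):
    c,o,p,d=load(name); R=np.array(c['R']);t=np.array(c['t'])
    f=200/np.tan(np.radians(c['fovy']/2)); v,u=np.mgrid[100:236,300:420]
    D=d[100:236,300:420]; q=np.stack([(u-c['cx'])/f,(v-c['cy'])/f,np.ones_like(u)],-1)*D[...,None]
    X=(q-t)@R   # R^T (q - t)
    r=np.radians(-97.2);Q=np.array([[np.cos(r),-np.sin(r)],[np.sin(r),np.cos(r)]])
    m=(X[...,2]>84)&(X[...,2]<96)&(D>0); Y=(X[m][:,:2]-[437.4,-127.4])@Q
    k=np.hypot(*(Y-[34,56]).T)<30; Y=Y[k]
    rect=cv2.minAreaRect(Y.astype(np.float32)); e,w=np.linalg.eigh(np.cov(Y.T)); a=w[:,1]
    print(name,k.sum(),Y.mean(0).round(1),'pca angle',np.arctan2(a[1],a[0])%np.pi,'rect',rect)
for n in ("w1","w6","w7"): bar(n)
E
python3 bar.py
```

```text
w1 513 [33.3 54.6] pca angle 0.5099330456462114 rect ((34.1292724609375, 55.1454963684082), (47.906131744384766, 11.936905860900879), 29.486042022705078)
w6 614 [33.1 54.4] pca angle 0.514618287367655 rect ((34.02376937866211, 55.129066467285156), (47.75747299194336, 12.024319648742676), 29.4416446685791)
w7 601 [33.5 54.6] pca angle 1.8260332114878879 rect ((34.204898834228516, 55.21795654296875), (12.572415351867676, 47.771968841552734), 14.558684349060059)
```

Home is confirmed: the heel's rear is at jig x -46 and the block edges are at y ±28. The cam reads 1.83 rad by depth after release. Part of the last turn slipped in the jaws or sprang back, so it is just past first contact and not clearly firm. I'll regrip the handle off-centre for leverage and turn further.

```bash
python3 plan.py 500.8 -166.5 145 -172.6 40
```

```text
t 20.35 pos [ 442.1 -181.3  247.2] rpy [179.72  -0.58  86.08] F [-0.6  0.2 -0.6] grip 91.5 j6 -0.49
d [  58.7   14.8 -102.2] dyaw 101.3 n 12
[1.5, 4.8, 8.6] -8.44
[0.8, 4.9, 8.5] -8.44
[0.0, 5.0, 8.5] -8.44
[-0.7, 5.0, 8.5] -8.44
[-1.5, 4.8, 8.5] -8.44
[-2.2, 4.6, 8.5] -8.44
[-2.8, 4.2, 8.5] -8.44
[-3.4, 3.8, 8.5] -8.44
[-3.9, 3.2, 8.5] -8.44
[-4.4, 2.6, 8.5] -8.44
[-4.7, 2.0, 8.5] -8.44
[-5.0, 1.3, 8.5] -8.44
```

```bash
python3 -m jog '[0,1,5,8,-8.5, 0,1,5,8,-8.5, 0,0,5,8,-8.5, 0,-1,5,8,-8.5, 0,-1,5,8,-8.5]'; python3 -m jog '[0,-2,5,8,-8.5, 0,-3,4,8,-8.5, 0,-3,4,8,-8.5, 0,-4,3,8,-8.5, 0,-4,3,8,-8.5]'; python3 plan.py 500.8 -166.5 120 -172.6 40
```

```text
time: 20.85
tool_pos: [468.3, -174.9, 206.1]
tcp_rot: [3.131, -0.002, 2.261]
contact_force: [-0.3, -0.7, -0.5]
grip_width: 92.0
time: 21.35
tool_pos: [494.3, -166.5, 163.0]
tcp_rot: [3.131, 0.004, 3.011]
contact_force: [0.6, 0.6, -0.5]
grip_width: 91.8
t 21.35 pos [ 494.3 -166.5  163. ] rpy [179.41   0.24 172.49] F [ 0.6  0.6 -0.5] grip 91.8 j6 -1.92
d [  6.5   0.  -43. ] dyaw 14.9 n 2
[-3.1, 0.2, 21.5] -7.46
[-3.1, -0.2, 21.5] -7.46
```

```bash
python3 -m jog '[0,-3,0,18,-7.5, 0,-3,0,20,-7, 0,0,0,10,0, 0,0,0,0,0]'; python3 plan.py 500.8 -166.5 88 -172.6 40
```

```text
time: 21.75
tool_pos: [501.4, -165.7, 111.7]
tcp_rot: [3.132, 0.006, -2.994]
contact_force: [0.8, 0.2, 0.2]
grip_width: 91.8
t 21.75 pos [ 501.4 -165.7  111.7] rpy [ 179.44    0.33 -171.54] F [0.8 0.2 0.2] grip 91.8 j6 -2.2
d [ -0.6  -0.8 -23.7] dyaw -1.1 n 1
[0.8, -1.0, 23.7] 1.06
```

```bash
python3 -m jog '[0,0,-1,12,1, 0,0,0,10,0, 0,0,0,2,0, 1,0,0,0,0, 1,0,0,0,0]'; python3 plan.py 500.8 -166.5 88 -172.6 40;python3 -m jog '[1,0,0,0,0, 1,0,0,0,0, 1,0,0,0,0, 1,0,0,0,0, 1,0,0,0,0]'; python3 j.py
```

```text
time: 22.25
tool_pos: [502.2, -167.0, 87.3]
tcp_rot: [3.133, 0.007, -3.017]
contact_force: [-0.4, -0.8, -0.4]
grip_width: 80.3
t 22.25 pos [ 502.2 -167.    87.3] rpy [ 179.51    0.42 -172.83] F [-0.4 -0.8 -0.4] grip 80.3 j6 -2.18
d [-1.4  0.5  0.7] dyaw 0.2 n 1
[1.3, 0.7, -0.7] -0.23
time: 22.75
tool_pos: [502.9, -167.3, 88.7]
tcp_rot: [3.135, 0.01, -3.017]
contact_force: [-1.3, -1.0, -0.1]
grip_width: 40.7
tongue? [129.8  70. ] z 88.7 [ 179.6     0.55 -172.84] Fjig [ 1.2 -1.2] -0.1 M [ 0.11 -0.13 -0.05] grip 40.7 22.75
```

```bash
python3 -m jog '[1,0,0,0,0, 1,0,0,0,0, 1,0,0,0,0, 1,0,0,0,0, 1,0,0,0,0]'; python3 j.py; python3 -m jog '[1,0,1,0,-3, 1,0,1,0,-3]'; python3 j.py
```

```text
time: 23.25
tool_pos: [503.1, -168.1, 88.8]
tcp_rot: [3.136, 0.01, -3.016]
contact_force: [-0.2, 1.3, 0.5]
grip_width: 11.7
tongue? [130.5  70.2] z 88.8 [ 179.68    0.57 -172.82] Fjig [-1.3 -0.4] 0.5 M [ 0.21 -0.15  0.01] grip 11.7 23.25
time: 23.45
tool_pos: [502.9, -167.7, 88.7]
tcp_rot: [3.139, 0.011, -2.911]
contact_force: [-0.1, -6.7, -1.5]
grip_width: 12.8
tongue? [130.1  70. ] z 88.7 [ 179.87    0.61 -166.81] Fjig [6.7 0.8] -1.5 M [-1.01  0.05 -0.73] grip 12.8 23.45
```

```bash
python3 -m jog '[1,0,3,0,-1, 1,0,3,0,-1]'; python3 j.py
```

```text
time: 23.65
tool_pos: [502.7, -167.4, 88.8]
tcp_rot: [-3.134, 0.012, -2.877]
contact_force: [-0.6, -15.7, -5.8]
grip_width: 13.7
tongue? [129.8  69.8] z 88.8 [-179.57    0.71 -164.84] Fjig [15.6  1.4] -5.8 M [-2.23 -0.01 -0.8 ] grip 13.7 23.65
```

```bash
python3 -m jog '[1,0,4,0,-1, 1,0,4,0,-1]'; python3 j.py
```

```text
time: 23.85
tool_pos: [502.4, -167.1, 88.7]
tcp_rot: [-3.121, 0.014, -2.844]
contact_force: [1.2, -18.8, -7.1]
grip_width: 14.3
tongue? [129.6  69.4] z 88.7 [-178.83    0.81 -162.95] Fjig [18.5  3.6] -7.1 M [-2.66 -0.   -0.79] grip 14.3 23.85
```

```bash
python3 -m jog '[1,0,5,0,-3, 1,0,5,0,-2]'; python3 j.py; python3 -m jog '[0,0,2,0,0, 0,0,0,0,0, 0,0,0,0,0, 0,0,0,0,0, 0,0,0,0,0]'; python3 j.py; python3 -m jog '[0,0,0,-20,0, 0,0,0,-40,0, 0,0,0,-45,0, 0,0,0,-45,0, 0,0,0,-10,0]'; python3 plan.py 445 -185 240 90 40 |head -3
```

```text
time: 24.05
tool_pos: [501.6, -166.9, 88.7]
tcp_rot: [-3.104, 0.014, -2.758]
contact_force: [3.2, -23.2, -10.1]
grip_width: 15.2
tongue? [129.5  68.7] z 88.7 [-177.87    0.79 -158.  ] Fjig [22.6  6. ] -10.1 M [-3.14 -0.28 -0.9 ] grip 15.2 24.05
time: 24.55
tool_pos: [500.7, -166.6, 88.3]
tcp_rot: [-3.104, 0.013, -2.759]
contact_force: [-0.7, -0.5, 0.4]
grip_width: 50.8
tongue? [129.3  67.7] z 88.3 [-177.84    0.77 -158.09] Fjig [ 0.5 -0.6] 0.4 M [ 0.2 -0.1  0. ] grip 50.8 24.55
time: 25.05
tool_pos: [495.3, -159.3, 251.4]
tcp_rot: [-3.111, 0.009, -2.757]
contact_force: [-0.1, 0.4, -0.9]
grip_width: 89.7
t 25.05 pos [ 495.3 -159.3  251.4] rpy [-178.22    0.51 -157.97] F [-0.1  0.4 -0.9] grip 89.7 j6 -2.4
d [-50.3 -25.7 -11.4] dyaw -112.0 n 14
[4.0, -0.3, 0.8] 8.0
```

```bash
python3 -m jog '[0,4,0,0,8.5, 0,4,-1,0,8.5, 0,4,-1,0,8.5, 0,4,-1,0,8.5, 0,3,-2,0,8.5]'; python3 -m jog '[0,3,-2,0,8.5, 0,2,-3,0,8.5, 0,2,-3,0,8.5, 0,2,-3,0,8.5, 0,1,-3,0,8.5]';python3 -m jog '[0,0,-4,0,8.5, 0,0,-4,0,8.5, 0,0,-4,0,8.5, 0,0,0,0,0]'; python3 - <<'E'
from h import *
c,o,p,d=snap("wrist","w8"); print(o['tool_pos'],o['tcp_rot'])
cv2.imwrite("pics/w8z.png",cv2.resize(p[0:240,200:440,::-1],None,fx=2.5,fy=2.5,interpolation=cv2.INTER_CUBIC))
import bar; bar.bar("w8")
E
```

```text
time: 25.55
tool_pos: [476.7, -164.4, 252.8]
tcp_rot: [-3.126, 0.032, 2.773]
contact_force: [-1.3, 0.7, -0.1]
grip_width: 91.6
time: 26.05
tool_pos: [458.1, -167.4, 249.6]
tcp_rot: [3.134, 0.029, 2.022]
contact_force: [0.0, -0.5, -0.4]
grip_width: 91.3
time: 26.45
tool_pos: [445.2, -169.4, 247.2]
tcp_rot: [3.125, 0.02, 1.571]
contact_force: [0.1, -0.4, 0.2]
grip_width: 91.6
[ 445.16265871 -169.35942365  247.17403529] [3.12529934 0.01990152 1.57088781]
w1 513 [33.3 54.6] pca angle 0.5099330456462114 rect ((34.1292724609375, 55.1454963684082), (47.906131744384766, 11.936905860900879), 29.486042022705078)
w6 614 [33.1 54.4] pca angle 0.514618287367655 rect ((34.02376937866211, 55.129066467285156), (47.75747299194336, 12.024319648742676), 29.4416446685791)
w7 601 [33.5 54.6] pca angle 1.8260332114878879 rect ((34.204898834228516, 55.21795654296875), (12.572415351867676, 47.771968841552734), 14.558684349060059)
w8 578 [33.2 54.6] pca angle 1.8265909742834363 rect ((34.12689208984375, 54.727821350097656), (12.166572570800781, 47.20091247558594), 14.445694923400879)
```

View pics/w8z.png

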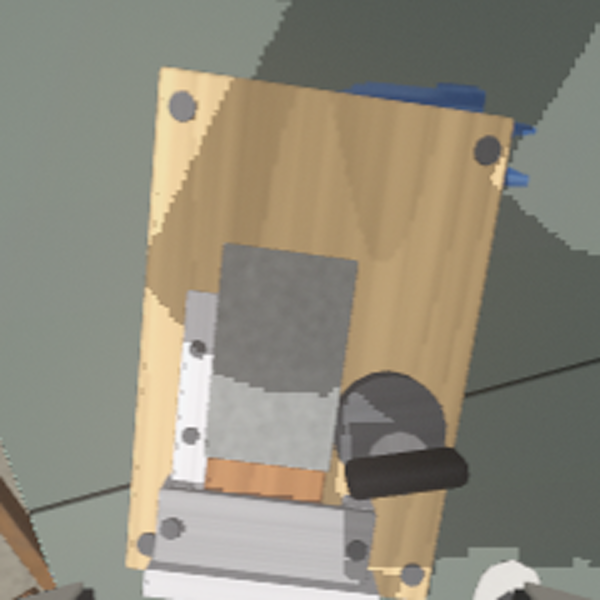

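The angle came back to the same 1.826 rad even though the last turn reached about 1.2 N m, so the sudden release lets it spring back. I'll turn once more, then unload slowly while still gripped, so the tool yaw also reads the true cam angle.

```bash
python3 plan.py 488 -168.2 145 -172.6 40|head -4; python3 -m jog '[0,1,4,8,-8.5, 0,1,4,8,-8.5, 0,0,4,8,-8.5, 0,-1,4,8,-8.5, 0,-1,4,8,-8.5]'; python3 -m jog '[0,-2,3,8,-8.5, 0,-2,3,8,-8.5, 0,-2,3,8,-8.5, 0,-3,2,8,-8.5, 0,-2,2,8,-8.5]'; python3 plan.py 488 -168.2 120 -172.6 40
```

```text
t 26.5 pos [ 445.4 -169.4  247.2] rpy [179.06   1.15  90.24] F [-0.1 -0.2  0.3] grip 91.6 j6 -0.52
d [  42.6    1.2 -102.2] dyaw 97.2 n 12
[0.3, 3.4, 8.6] -8.1
[-0.2, 3.4, 8.6] -8.1
time: 27.0
tool_pos: [467.1, -163.2, 206.2]
tcp_rot: [-3.141, 0.027, 2.333]
contact_force: [0.2, 0.3, -0.1]
grip_width: 91.9
time: 27.5
tool_pos: [485.6, -156.7, 163.3]
tcp_rot: [-3.124, 0.018, 3.083]
contact_force: [-0.5, -0.6, -0.5]
grip_width: 91.3
t 27.5 pos [ 485.6 -156.7  163.3] rpy [-178.97    1.05  176.67] F [-0.5 -0.6 -0.5] grip 91.3 j6 -1.96
d [  2.4 -11.5 -43.3] dyaw 10.7 n 2
[-1.2, -5.3, 21.8] -5.37
[-0.6, -5.4, 21.8] -5.37
```

```bash
python3 -m jog '[0,-1,-5,18,-5.4, 0,-1,-5,20,-5.3, 0,0,-1,10,0, 0,0,0,0,0]'; python3 plan.py 488 -168.2 88 -172.6 40
```

```text
time: 27.9
tool_pos: [489.3, -167.6, 112.4]
tcp_rot: [-3.122, 0.013, -2.988]
contact_force: [0.4, -0.5, 0.8]
grip_width: 91.5
t 27.9 pos [ 489.3 -167.6  112.4] rpy [-178.85    0.75 -171.21] F [ 0.4 -0.5  0.8] grip 91.5 j6 -2.19
d [ -1.3  -0.6 -24.4] dyaw -1.4 n 1
[1.7, 0.0, 24.4] 1.39
```

```bash
python3 -m jog '[0,1,0,12,0.5, 0,0,0,10,0, 0,0,0,2,0, 1,0,0,0,0, 1,0,0,0,0]'; python3 -m jog '[1,0,0,0,0, 1,0,0,0,0, 1,0,0,0,0, 1,0,0,0,0, 1,0,0,0,0]';python3 -m jog '[1,0,0,0,0, 1,0,0,0,0, 1,0,0,0,0, 1,0,0,0,0, 1,0,0,0,0]'; python3 j.py;
```

```text
time: 28.4
tool_pos: [490.1, -168.0, 89.8]
tcp_rot: [-3.12, 0.016, -2.998]
contact_force: [-0.0, 0.5, 0.8]
grip_width: 80.0
time: 28.9
tool_pos: [491.0, -168.3, 91.4]
tcp_rot: [-3.118, 0.018, -2.998]
contact_force: [0.1, 0.6, 0.0]
grip_width: 40.5
time: 29.4
tool_pos: [491.1, -169.1, 91.4]
tcp_rot: [-3.118, 0.019, -2.999]
contact_force: [0.2, 1.4, 0.9]
grip_width: 12.1
tongue? [133.   58.5] z 91.4 [-178.62    1.07 -171.82] Fjig [-1.4  0.1] 0.9 M [ 0.75 -0.12 -0.16] grip 12.1 29.4
```

```bash
python3 -m jog '[1,0,0,0,-3, 1,0,0,0,-3]'; python3 j.py;python3 -m jog '[1,0,0,0,-3, 1,0,0,0,-3]'; python3 j.py
```

```text
time: 29.6
tool_pos: [490.9, -169.1, 91.5]
tcp_rot: [-3.117, 0.016, -2.895]
contact_force: [-0.7, -1.5, 0.0]
grip_width: 13.1
tongue? [133.   58.3] z 91.5 [-178.59    0.94 -165.86] Fjig [ 1.6 -0.5] 0.0 M [ 0.2   0.05 -0.85] grip 13.1 29.6
time: 29.8
tool_pos: [490.4, -169.1, 91.4]
tcp_rot: [-3.117, 0.014, -2.79]
contact_force: [0.2, -0.7, -0.9]
grip_width: 14.4
tongue? [133.1  57.8] z 91.4 [-178.58    0.77 -159.88] Fjig [0.7 0.3] -0.9 M [ 0.16 -0.14 -0.93] grip 14.4 29.8
```

```bash
python3 -m jog '[1,0,0,0,2, 1,0,0,0,1]'; python3 j.py;python3 -m jog '[1,0,0,0,2, 1,0,0,0,1]'; python3 j.py; python3 -m jog '[1,0,0,0,1, 1,0,0,0,1]'; python3 j.py
```

```text
time: 30.0
tool_pos: [490.4, -169.2, 91.4]
tcp_rot: [-3.119, 0.016, -2.847]
contact_force: [-0.4, -1.9, -0.0]
grip_width: 13.6
tongue? [133.2  57.8] z 91.4 [-178.68    0.89 -163.11] Fjig [ 2.  -0.2] -0.0 M [ 0.11 -0.19 -0.59] grip 13.6 30.0
time: 30.2
tool_pos: [490.4, -169.3, 91.4]
tcp_rot: [-3.12, 0.017, -2.902]
contact_force: [0.7, -1.2, 0.1]
grip_width: 12.9
tongue? [133.3  57.8] z 91.4 [-178.74    0.97 -166.28] Fjig [1.1 0.8] 0.1 M [ 0.17 -0.12 -0.28] grip 12.9 30.2
time: 30.4
tool_pos: [490.6, -169.2, 91.4]
tcp_rot: [-3.12, 0.018, -2.938]
contact_force: [1.0, -1.7, -0.5]
grip_width: 12.5
tongue? [133.2  58. ] z 91.4 [-178.77    1.03 -168.35] Fjig [1.6 1.2] -0.5 M [ 0.1  -0.05 -0.22] grip 12.5 30.4
```

```bash
python3 -m jog '[1,0,0,0,1, 1,0,0,0,1]'; python3 j.py;python3 -m jog '[1,0,0,0,1, 1,0,0,0,0]'; python3 j.py
```

```text
time: 30.6
tool_pos: [490.8, -169.2, 91.4]
tcp_rot: [-3.121, 0.019, -2.975]
contact_force: [2.6, -0.8, -0.2]
grip_width: 12.0
tongue? [133.1  58.2] z 91.4 [-178.8     1.09 -170.47] Fjig [0.5 2.6] -0.2 M [ 0.27 -0.42 -0.09] grip 12.0 30.6
time: 30.8
tool_pos: [490.9, -169.2, 91.5]
tcp_rot: [-3.121, 0.02, -2.994]
contact_force: [0.6, -0.3, 0.0]
grip_width: 12.0
tongue? [133.1  58.3] z 91.5 [-178.8     1.12 -171.54] Fjig [0.3 0.7] 0.0 M [ 0.31 -0.05  0.1 ] grip 12.0 30.8
```

```bash
python3 -m jog '[1,0,0,0,-1, 0,0,0,0,0, 0,0,0,0,0, 0,0,0,0,0, 0,0,0,0,0]'; python3 j.py; python3 -m jog '[0,0,0,-20,0, 0,0,0,-40,0, 0,0,0,-45,0, 0,0,0,-45,0, 0,0,0,-10,0]';  python3 -m jog '[0,4,0,0,8.5, 0,4,-1,0,8.5, 0,4,-1,0,8.5, 0,4,-1,0,8.5, 0,3,-2,0,8.5]'; python3 -m jog '[0,3,-2,0,8.5, 0,2,-3,0,8.5, 0,2,-3,0,8.5, 0,2,-3,0,8.5, 0,1,-3,0,8.5]';python3 -m jog '[0,0,-4,0,8.5, 0,0,-4,0,8, 0,0,0,0,0]'; python3 - <<'E'
from h import *
c,o,p,d=snap("wrist","w9"); print(o['tool_pos'],o['tcp_rot'])
cv2.imwrite("pics/w9z.png",cv2.resize(p[0:240,200:440,::-1],None,fx=2.5,fy=2.5,interpolation=cv2.INTER_CUBIC))
snap("top","t9")
import bar; bar.bar("w9")
E
```

```text
time: 31.3
tool_pos: [490.4, -168.7, 91.3]
tcp_rot: [-3.121, 0.018, -2.974]
contact_force: [-0.1, 0.5, 0.9]
grip_width: 39.3
tongue? [132.7  57.7] z 91.3 [-178.82    1.03 -170.38] Fjig [-0.5 -0.2] 0.9 M [ 0.13 -0.1  -0.05] grip 39.3 31.3
time: 31.8
tool_pos: [485.3, -165.0, 254.3]
tcp_rot: [-3.126, 0.011, -2.974]
contact_force: [-0.0, 0.1, -0.5]
grip_width: 79.5
time: 32.3
tool_pos: [465.2, -167.3, 255.2]
tcp_rot: [-3.138, 0.023, 2.555]
contact_force: [0.3, -0.8, 0.2]
grip_width: 92.3
time: 32.8
tool_pos: [445.4, -167.7, 251.8]
tcp_rot: [3.133, 0.015, 1.805]
contact_force: [-0.3, 0.6, -1.1]
grip_width: 91.6
time: 33.1
tool_pos: [436.1, -168.4, 249.8]
tcp_rot: [3.132, 0.01, 1.508]
contact_force: [0.5, 0.5, -1.4]
grip_width: 91.6
[ 436.09524564 -168.40121432  249.83226394] [3.13171324 0.0102172  1.50801017]
w1 513 [33.3 54.6] pca angle 0.5099330456462114 rect ((34.1292724609375, 55.1454963684082), (47.906131744384766, 11.936905860900879), 29.486042022705078)
w6 614 [33.1 54.4] pca angle 0.514618287367655 rect ((34.02376937866211, 55.129066467285156), (47.75747299194336, 12.024319648742676), 29.4416446685791)
w7 601 [33.5 54.6] pca angle 1.8260332114878879 rect ((34.204898834228516, 55.21795654296875), (12.572415351867676, 47.771968841552734), 14.558684349060059)
w9 574 [33.3 54.6] pca angle 1.8394651586516995 rect ((34.03564453125, 55.136539459228516), (12.22998332977295, 47.8313102722168), 15.116230010986328)
```

View pics/w9z.png

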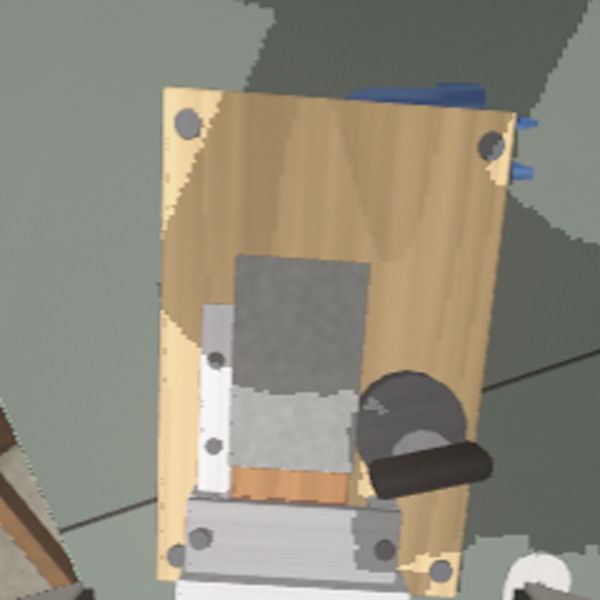

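View pics/t9.png

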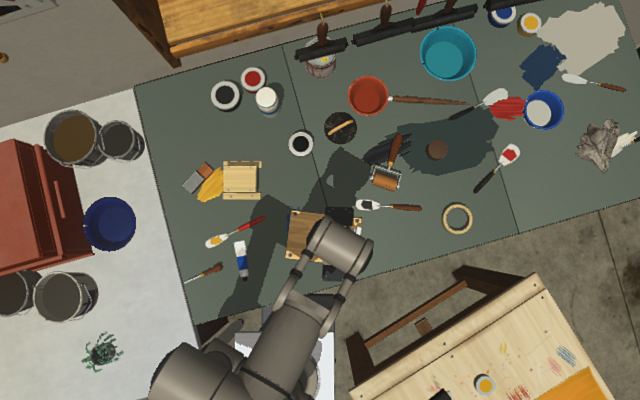

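```bash
python3 - <<'E'
from chk import *
c,o,p,d=load("w9")
f=lambda x,y:(200+x/2.5-.3,0+y/2.5-.3)
R,t=fit(c,dict(tl=f(516,113),tr=f(456,597),br=f(158,580),bl=f(164,88)))
J=lambda P:(R.T@(P[:2]-t)).round(1)
for n,q,z in [("heel rl",(236,254),48),("heel rr",(370,264),48),("heel fl",(231,465),48),("heel fr",(351,472),48),("fence top",(233,304),24),("fence low",(230,492),24)]:
    print(n,J(onplane(c,*f(*q),z)))
a=np.load("top0.npz")['p'].astype(int);b=load("t9")[2].astype(int)
for n,(u,v) in dict(tin=(300,144),disc=(340,127),brayer=(388,165),tube=(240,258),gouge=(205,272),gouge2=(400,207),tape=(458,217),loose=(199,180)).items():
    print(n,np.abs(a[v-14:v+14,u-16:u+16]-b[v-14:v+14,u-16:u+16]).mean().round(1))
E
```

```text
fit -97.19369921065562 [ 437.38715429 -127.35001222] [[0.7, 0.9], [0.4, -0.9], [-0.8, -1.1], [-0.3, 1.1]]
heel rl [-45.9 -28. ]
heel rr [-45.4  27.6]
heel fl [ 43.3 -26.7]
heel fr [43.2 26.7]
fence top [-25.4 -30.3]
fence low [ 61.9 -28.4]
tin 1.0
disc 1.1
brayer 1.0
tube 14.3
gouge 1.9
gouge2 1.0
tape 1.0
loose 0.9
```

The block is home and central, with rear at -45.9/-45.4 and sides at ±28. The bystander patches are unchanged, except that the arm's shadow now falls on the tube, which is still at (240,258). Handing in.

```bash
python3 -c "
from plant import close_job,get_obs
print(get_obs()['time']);print(close_job())"
```

```text
33.2
the job is handed in; nothing more can be done
None
```

The block is home against the end stop, clamped by the eccentric and pressed against the fence. The one doubtful point is that the cam rests at 1.84 rad, just short of the 1.9–2.0 rad your notes call firm. I handed the job in at 33 s with the gripper open and clear of everything.

**What I did:** I drew the larger block out of the hood by its tongue and set it down flat. Then I took it by the heel, lowered it onto the jig board and slid the tongue under the bridge until the stop pushed back with about 17 N. After letting go I turned the knob counter-clockwise in three passes.

**Last checks:**
- **Position:** the heel's rear face is at jig x about -46 (nominal -46) and the sides are at y about ±28, so the block is home and lying along the fence.
- **Clamp:** I measured turning moments of about 0.9, 1.2 and 0.9 N m in the three passes, all well past 0.5. The cam reached roughly 1.9 rad under load. Each time I released it, it sprang back, to 1.83 rad after the first two passes and 1.84 after a slow unloading. The disc was touching the block in the last view.
- **Other things on the bench:** the tin, brayer, tape and loose look-alike block, and both tools that could be the gouge, look unchanged from above. The tube's image patch differed because the arm's shadow falls on it, but it is in the same place.

**Other contact:** the fingertips touched the bench once, at 29 N, while I was lining up the first grasp.

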